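# Put the drill battery on charge under its drop-down hatch

## Task

Pull the yellow hatch of the charging station all the way down, put the green-topped drill battery in the bay the right way up and press it firmly until its green shoulder sits flush on the deck, and only then push the hatch back up until it is fully shut. Leave the carton, the drill and the screwdriver where they are.

Things in the scene. Friction and masses are not known exactly. Their poses are not given: they have to be found in the camera images.
- charger: Charging station fixed to the bench: grey plinth 180 mm wide, 50 mm high (its top is the deck), black cheeks and rear wall, yellow hatch. Origin on the table midway below the hatch hinge; x points from hinge to rear, y along the hinge, z up; the hatch opens to -x (about world -y). Plinth x -14 to 146 mm. Rear wall x 130 to 140, top 155 mm over the table. Cheeks at y +-80 to 88; clear between them.
- hatch (a joint): Angle of the bottom-hinged yellow hatch, rad. 0 = shut: it slopes 45 degrees from the hinge up and back towards charger +x, over the bay. Grows as it is pulled over and down; 2.356 = fully open, level, pointing to charger -x. Both are hard stops. Starts between 0 and 0.3. Stiff hinge: it stays where it is left and takes 2 to 4 N at the bar.
- hatch_hinge (a point): Middle of the hatch's hinge line, 50 mm above the charger's origin; the axis runs along charger y. The hatch panel is 184 mm wide and 8 mm thick, with its inner face in the plane of the hinge line, and ends 170 mm from the hinge.
- hatch_bar (a point): Middle of the steel handle bar along the hatch's free edge: round, 10 mm thick, 120 mm long, parallel to the hinge, 215 mm from it and 4 mm outside the inner face (outside is up-front when shut, the underside when open). An open gap, 40 mm by 100 mm wide, lies between bar and panel for the fingers. About 205 mm above the table when shut, 46 mm when open.
- bay (a point): Centre of the bay's mouth, level with the deck (charger x 60, y 0, z 50 mm). Opening 52 mm along charger x, 88 mm along y, outlined in yellow. A stiff contact plate 20 mm down holds the battery 8 mm proud; about 12 N in all (battery's weight included) pushes it down and it stays down. Home: green shoulder on the deck, battery's origin 28 mm below this point.
- battery: Loose drill battery, about 0.35 kg: black foot 84 x 48 mm, 28 mm high, under a green shoulder 96 x 58 mm, 14 mm high; 42 mm in all. Origin at the centre of its underside, x along its length, z up. The foot enters the bay with 2 mm to spare on each side, its length along charger y, either way round. It starts upright on the table.
- carton: Small closed cardboard carton 75 x 55 x 45 mm, loose; origin at the centre of its underside. To be left alone.
- drill: Cordless drill without battery lying on its side, green body and black chuck 155 mm long along its x axis plus a 45 mm bit, black grip reaching 153 mm to its -y, 56 mm high; origin on the table under the motor body. To be left alone.
- screwdriver: Red-handled screwdriver lying on the table, 200 mm long along its x axis (handle to -x, 26 mm thick), origin under its middle. To be left alone.
Things that resemble listed ones, but are neither listed nor needed, are in the scene too. Several things look just like the battery: the one meant starts farthest from the robot's base.

How it is judged:
By the outcome, as a careful person would: the job done as asked, in the order asked, and still so for the second after the job is handed in, with the robot touching nothing.
It also fails if it takes over 72 s, if anything falls off the work surface, if the arm or the gripper's body presses on something with over 40 N, if the wrist force passes 120 N, or if a joint passes its speed limit or range.

## Robot

A 7-joint arm with a two-finger parallel gripper is mounted at the origin on the work surface. World frame = base frame: x ahead of the robot, y to its left, z up, the work surface at z = 0. Lengths are in m, angles in rad, forces in N, time in s.
With the tool pointing down it reaches from about 0.4 to 0.85 m from the base axis. Payload 10.4 kg.
Tool frame: the origin (TCP) lies on the centre line of the jaws, within the pads' length; the fingertips stand 22 mm ahead of it and the grasp point (between the pads) lies 3 mm ahead of it; y points along the fingers, x is the direction in which the jaws open and shut, and the axes are right-handed (so a half turn about y gives the same grasp; the last joint's range is limited). The gripper opens to 85 mm and grips with 20 to 120 N. Pads are 22 mm wide; open, the fingers measure 114 mm over their backs; the gripper's body (76 mm by 85 mm) begins 54 mm behind the grasp point. The pads swing forward as they close: fully open they stand 13 mm farther back than shut.
Start: joints at [-1.196, 0.332, -0.065, 1.46, 0.022, 1.35, -0.088], TCP at [0.242, 0.576, 0.253] pointing down, gripper open.
Joint ranges: [-2.6, 2.6], [-0.5, 2.12], [-1.47, 1.34], [0.16, 2.42], [-1.27, 4.41], [0.06, 2.06], [-2.6, 2.6]. Speed limits (rad/s): [2.22, 2.22, 2.79, 2.79, 3.14, 3.14, 3.14].

## Interface

Orientations are given as a unit quaternion [x, y, z, w].
In Python, from bench import read_state, capture, hand_in gives the robot as it stands.
- The arm moves only by the shell command python3 -m jog 'ROWS' [FORCE]. ROWS is JSON, a list of rows, each a list of 3 entries, a list of its own where there are three numbers: the shift along the tool's x, y, z in units of 25 mm (1.0 is 25 mm), then the turn about the tool's y in units of 10 degrees (1.0 is 10 degrees), then the gripper command: -1 is fully open, 1 is shut, values between are in proportion. A call has 1 to 20 rows; each row shifts and turns the commanded pose from where the row before left it, along the tool's axes as they then stand; what a row does not reach is not made up. A row lasts 1/8 s, in which the tool goes at most 62.5 mm and 10.7 degrees, less where a joint would pass 70% of its speed; a pose out of reach is approached as far as the arm can. A call is refused whole if a number of a shift passes 1 or a number of a turn 1, either way. A call with a gripper value outside its range is refused whole. The fingers move at their own pace and stop on an object; FORCE is the grip in N (left out, the last holds). Time passes only in rows, so rows that do not move let the fingers close. It gives the time, the measured TCP pose, the force and the opening at its end, in the units of the state.
- read_state(): the state, without advancing time (a new reading comes with each control period).
- capture(name): name is "scene" or "top"; returns a dict with "image" (480x640x3 uint8, red, green, blue), "fx", "fy", "cx", "cy" (pixels), "view" (4x4, takes a point from world to camera coordinates). Camera axes: x right, y up, looking along -z (the intrinsics and any distortion apply to the point x, -y, -z); pixel columns grow to the right and rows downward; lengths in m; the calibration is good to about 2 mm. A picture is of the moment at which its call begins. There is no depth.
- hand_in(): hands the job in, once; it reports no verdict.
The state is a dict: "time": time; "joint_pos": joint angles; "qd": joint speeds; "effort": joint torques, N m; "eef_pos": TCP position; "eef_rot": TCP orientation; "ft_force": force on the tool from outside, world axes, zero at the start; "moment": the same for the moment, N m; "opening": finger opening in m.
Only numpy, scipy, OpenCV 4.12 (cv2) and the standard library are available. Lean on these libraries where they do the work, as an engineer would, in place of code of your own. Each camera call takes 0.05 s, during which the arm holds its last target.

## Working session

There is one attempt and no reset: what is moved stays moved. The work goes in short steps, Python scripts to look and compute and a shell command to move; the robot and the scene stay as the last step left them, time stands still between calls to the robot, and variables do not carry over. Pictures are saved under pics/ and viewed, and the job is handed in when it is done.

```bash
ls; mkdir -p pics; python3 - <<'E'
from bench import read_state,capture
import cv2
s=read_state()
print(s)
for n in("scene","top"):
    c=capture(n); cv2.imwrite(f"pics/{n}0.png",c["image"][:,:,::-1]); print({k:v for k,v in c.items() if k!="image"})
E
```

```text
pics
{'time': 0.0, 'joint_pos': array([-1.19560746,  0.3328847 , -0.06468832,  1.46094639,  0.02159765,
        1.34988836, -0.08850042]), 'qd': array([ 9.53746027e-04,  5.28922853e-04, -7.76334951e-04, -5.17586992e-06,
       -1.03252627e-03,  1.02748692e-03, -1.33521651e-03]), 'effort': array([ 7.38423896e-04, -6.25443435e+01,  4.96487156e-02, -3.91608810e+01,
        1.62444374e-02,  9.79766861e-03,  2.33105447e-05]), 'eef_pos': array([0.24198935, 0.57587976, 0.25250544]), 'eef_rot': array([ 0.58923339,  0.39094471, -0.3917604 , -0.58863404]), 'ft_force': array([0.22173434, 0.19809434, 0.06701963]), 'moment': array([0.10541164, 0.02690009, 0.03577735]), 'opening': 0.08541664948023175}
{'fx': 472.6825008446977, 'fy': 472.6825008446977, 'cx': 319.9642395877928, 'cy': 241.7428408256194, 'view': array([[ 0.34266812,  0.93944347,  0.00495321, -0.09030077],
       [-0.61508162,  0.22036352,  0.75704327,  0.21019079],
       [ 0.71010785, -0.26246122,  0.65334597, -1.5100025 ],
       [ 0.        ,  0.        ,  0.        ,  1.        ]])}
{'fx': 608.4340647121387, 'fy': 608.4340647121387, 'cx': 324.5390032994775, 'cy': 235.14526362355588, 'view': array([[-0.00628126, -0.99994321, -0.00860895, -0.06464489],
       [ 0.99021752, -0.00741976,  0.13933489, -0.47186322],
       [-0.13939086, -0.00764953,  0.99020789, -1.42618766],
       [ 0.        ,  0.        ,  0.        ,  1.        ]])}
```

View pics/scene0.png

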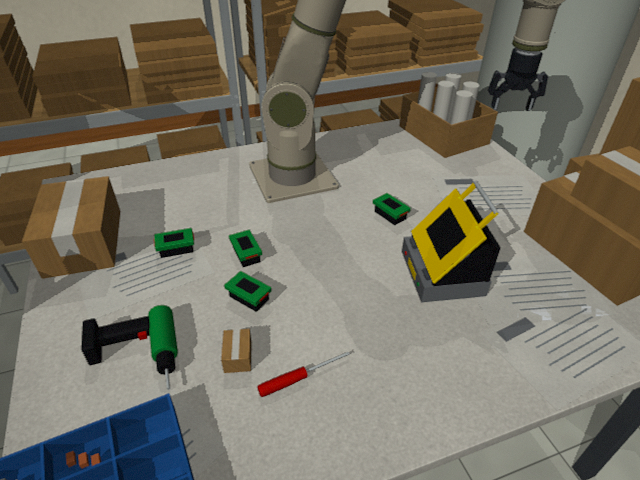

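View pics/top0.png

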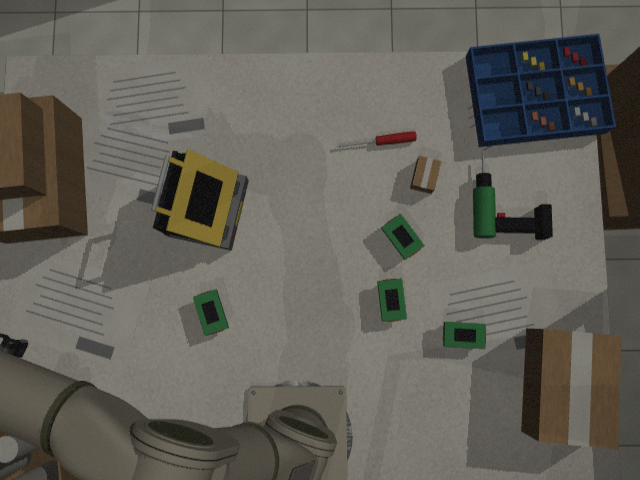

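```bash
cat > h.py <<'E'
import numpy as np,cv2
from bench import read_state,capture
def proj(c,P):
    P=np.atleast_2d(P);V=c["view"];q=P@V[:3,:3].T+V[:3,3]
    return np.c_[c["fx"]*q[:,0]/-q[:,2]+c["cx"],c["fy"]*-q[:,1]/-q[:,2]+c["cy"]]
def unproj(c,uv,z):
    uv=np.atleast_2d(uv).astype(float);V=c["view"];R=V[:3,:3];o=-R.T@V[:3,3]
    d=np.c_[(uv[:,0]-c["cx"])/c["fx"],-(uv[:,1]-c["cy"])/c["fy"],-np.ones(len(uv))]@R
    return o+d*((z-o[2])/d[:,2])[:,None]
E
python3 - <<'E'
from h import *
c=capture("top");im=c["image"]
s=capture("scene")
g=im.astype(int);m=((g[:,:,1]>g[:,:,0]*1.6)&(g[:,:,1]>g[:,:,2]*1.4)&(g[:,:,1]>50)).astype(np.uint8)
cs,_=cv2.findContours(m,cv2.RETR_EXTERNAL,cv2.CHAIN_APPROX_NONE)
for k in cs:
    if cv2.contourArea(k)<200: continue
    w=unproj(c,k[:,0,:],0.042)[:,:2]
    r=cv2.minAreaRect((w*1000).astype(np.float32)); b=cv2.minAreaRect(k)
    print(np.round(b[0]),np.round(r[0],1),np.round(r[1],1),round(r[2],1),"dist",np.hypot(*r[0]))
for n,cc,(x,y,w,h) in (("a",c,(360,200,140,160)),("b",c,(140,130,130,130)),("c",s,(140,215,160,110)),("d",s,(390,170,140,140)),("e",c,(185,280,60,65))):
    cv2.imwrite(f"pics/crop_{n}.png",cv2.resize(cc["image"][y:y+h,x:x+w,::-1],None,fx=4,fy=4,interpolation=cv2.INTER_CUBIC))
E
```

```text
[464. 335.] [ 233.8 -391.6] [94.3 55.8] 86.1 dist 456.1238150976779
[210. 312.] [290.2 201.2] [94.  57.9] 18.3 dist 353.09901781126814
[392. 300.] [ 316.4 -224.4] [93.4 56.7] 5.8 dist 387.89469363866795
[402. 236.] [ 465.9 -253.1] [93.7 56.3] 35.4 dist 530.2116030391817
[486. 210.] [ 527.  -452.1] [ 45.1 119.4] 88.8 dist 694.3497867887247
```

View pics/crop_a.png

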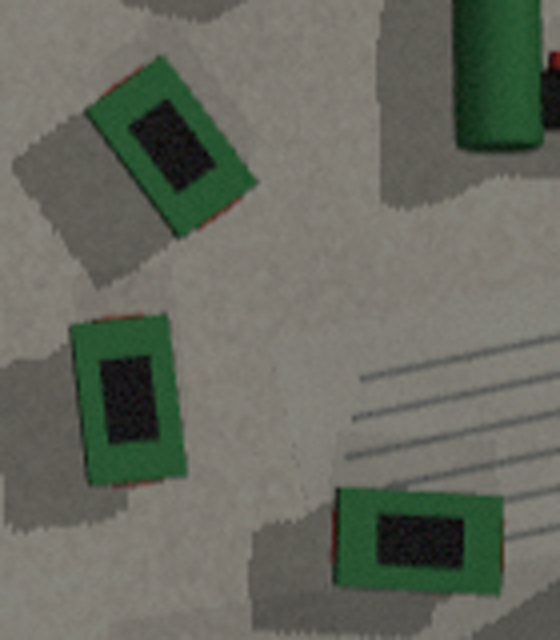

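View pics/crop_b.png

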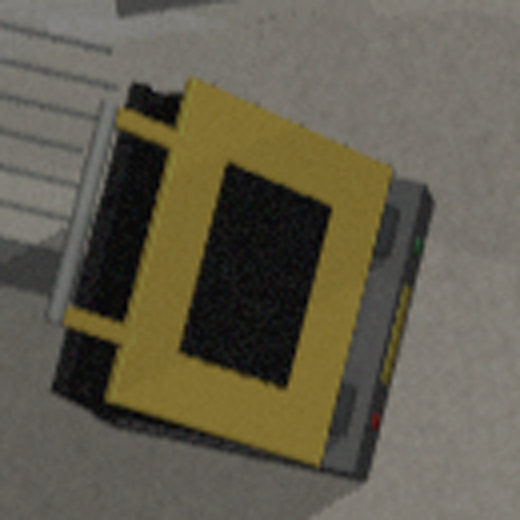

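View pics/crop_d.png

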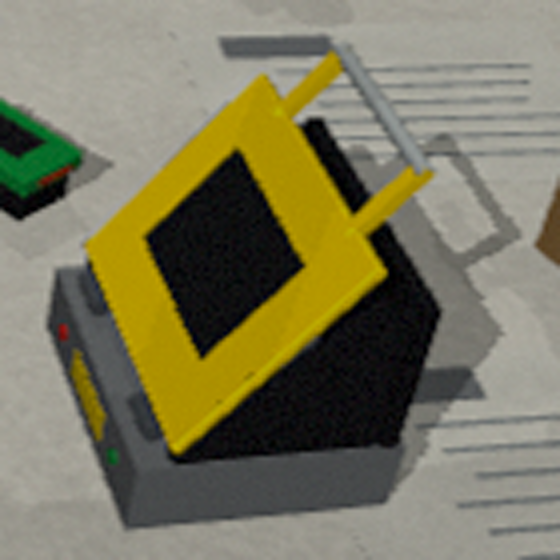

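View pics/crop_c.png

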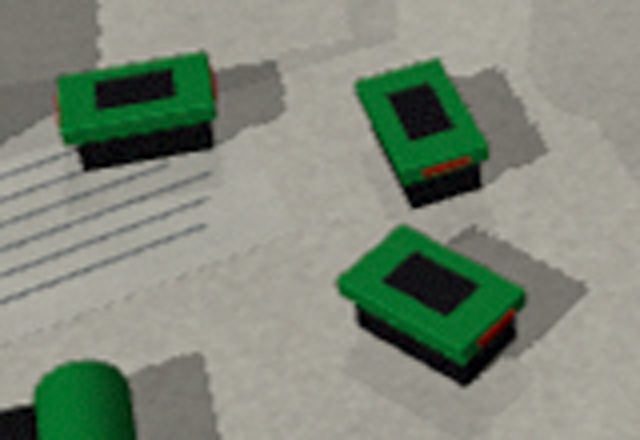

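```bash
cat >> h.py <<'E'
def chpt(p,P):  # charger frame -> world; p=(x,y,yaw)
    P=np.atleast_2d(P);c,s=np.cos(p[2]),np.sin(p[2])
    return np.c_[p[0]+c*P[:,0]-s*P[:,1],p[1]+s*P[:,0]+c*P[:,1],P[:,2]]
def hatch(q,r,n,y):
    a=np.pi/4+q
    return [r*np.cos(a)-n*np.sin(a),y,.05+r*np.sin(a)+n*np.cos(a)]
E
cat > fit.py <<'E'
from h import *
from scipy.optimize import least_squares
c=capture("top");s=capture("scene")
T=[((392,168),('h',0,.008,-.092)),((320,467),('h',0,.008,.092)),((190,78),('h',.17,.008,-.092)),((107,400),('h',.17,.008,.092)),
((432,190),(-.014,-.09,.05)),((365,480),(-.014,.09,.05)),((107,103),('h',.215,.004,-.06)),((57,318),('h',.215,.004,.06))]
S=[((88,245),('h',0,.008,.092)),((178,452),('h',0,.008,-.092)),((265,75),('h',.17,.008,.092)),((385,270),('h',.17,.008,-.092)),
((340,48),('h',.215,.004,.06)),((422,170),('h',.215,.004,-.06)),((57,270),(-.014,.09,.05)),((130,527),(-.014,-.09,0)),((388,500),(.146,-.09,0))]
def res(p):
    o=[]
    for cc,L,ox,oy in((c,T,140,130),(s,S,390,170)):
        for uv,m in L:
            P=hatch(p[3],*m[1:]) if m[0]=='h' else m
            o.append((proj(cc,chpt(p,P))-[(ox-.375+uv[0]/4),oy-.375+uv[1]/4])[0])
    return np.array(o)
r=least_squares(lambda p:res(p).ravel(),[.45,.2,1.7,.1],loss='soft_l1')
print(r.x,np.degrees(r.x[2:])); print(np.round(res(r.x),1).tolist())
p=r.x
print("bar",chpt(p,hatch(p[3],.215,.004,0)),"bay",chpt(p,[.06,0,.05]),"hinge",chpt(p,[0,0,.05]))
E
python3 fit.py; python3 - <<'E'
from h import *
from scipy.spatial.transform import Rotation as R
print(np.round(R.from_quat(read_state()["eef_rot"]).as_matrix(),3))
E
```

```text
[0.53147005 0.15918156 1.34729319 0.16581689] [77.19421342  9.50060793]
[[2.9, 1.6], [2.7, 1.3], [0.2, -0.5], [-0.2, 0.5], [-4.0, -2.0], [-5.0, -1.9], [0.1, 0.1], [-1.8, 0.8], [-4.1, 3.5], [-5.1, 3.5], [-0.7, -1.8], [-0.7, -1.2], [0.5, -0.5], [1.3, 0.5], [0.8, -0.7], [-0.0, 0.7], [0.9, 1.3]]
bar [[0.55842072 0.27774997 0.22735894]] bay [[0.54476887 0.21768918 0.05      ]] hinge [[0.53147005 0.15918156 0.05      ]]
[[ 0.387 -0.    -0.922]
 [ 0.922 -0.     0.387]
 [-0.    -1.     0.   ]]
```

```bash
sed -i "s/(-.014,-.09,.05)/(-.014,-.09,0)/;s/((365,480),(-.014,.09,.05))/((365,480),(-.014,.09,0))/; s/('h',0,/('h','r0',/g; s/\*m\[1:\])/*[p[4] if v=='r0' else v for v in m[1:]])/; s/1.7,.1\]/1.4,.1,.01]/" fit.py
cat >> fit.py <<'E'
for n,cc,(x,y,w,h) in (("b",c,(140,130,130,130)),("d",s,(390,170,140,140))):
    I=cv2.resize(cc["image"][y:y+h,x:x+w,::-1],None,fx=4,fy=4,interpolation=cv2.INTER_CUBIC)
    def L(P):
        q=(proj(cc,chpt(p,P))-[x,y]+.375)*4
        cv2.polylines(I,[np.round(q).astype(np.int32)],False,(255,0,255),1)
    for z in(0,.05): L([[-.014,-.09,z],[.146,-.09,z],[.146,.09,z],[-.014,.09,z],[-.014,-.09,z]])
    H=lambda *a:hatch(p[3],*a)
    L([H(p[4],.008,-.092),H(.17,.008,-.092),H(.17,.008,.092),H(p[4],.008,.092),H(p[4],.008,-.092)])
    L([H(.215,.004,-.06),H(.215,.004,.06)]); L([[.14,-.088,.155],[.14,.088,.155]])
    cv2.imwrite(f"pics/fit_{n}.png",I)
np.save("ch.npy",p)
E
python3 fit.py
```

```text
[0.53258145 0.1569137  1.35591795 0.15503094 0.01460597] [77.68837585  8.88261841  0.83686026]
[[-0.7, -0.8], [-0.5, -0.5], [0.3, -0.8], [0.6, 0.4], [-0.5, 2.3], [-0.3, 0.1], [0.1, 0.0], [-1.3, 0.8], [-1.1, 0.1], [-0.8, 0.1], [-1.2, -1.2], [-0.5, -0.6], [0.3, 0.1], [1.5, 1.1], [-0.1, -0.2], [-0.3, 1.3], [0.5, 1.5]]
bar [[0.5589149  0.27757219 0.22603715]] bay [[0.54537516 0.21553384 0.05      ]] hinge [[0.53258145 0.1569137  0.05      ]]
```

```bash
python3 -c "
import cv2,numpy as np
a=cv2.imread('pics/fit_b.png');b=cv2.imread('pics/fit_d.png')
a=cv2.resize(a,(400,400));b=cv2.resize(b,(400,400));cv2.imwrite('pics/fit.png',np.hstack([a,b]))"
```

```text
(no output)
```

View pics/fit.png

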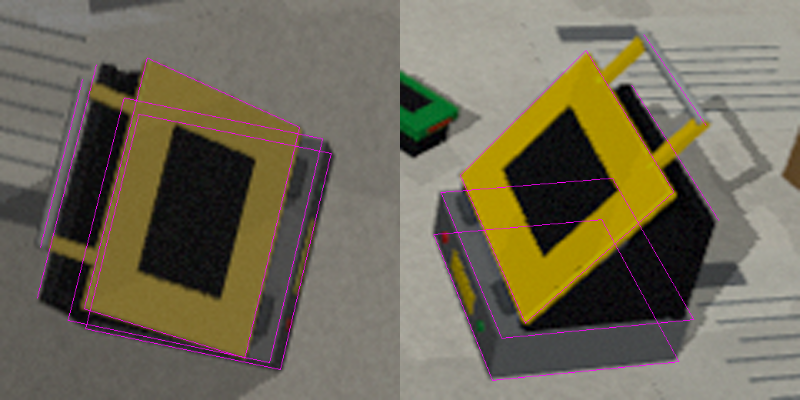

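Candidates (top view): (402,236) at 0.530 m from the base, (465,335) at 0.456, (392,300) at 0.388, (211,312) at 0.353. The one meant is (402,236). The crop shows it upright, with its green shoulder above the black foot. The charger fit overlays well, with the hatch at about 0.155 rad.

First I turn to align the jaws across the bar, then work out the approach.

```bash
cat > to.py <<'E'
from h import *
from scipy.spatial.transform import Rotation as R
def st():
    s=read_state();M=R.from_quat(s["eef_rot"]).as_matrix();return s,M
def go(target,head=None):
    s,M=st();d=M.T@(np.array(target)-s["eef_pos"])/.025
    h=np.degrees(np.arctan2(M[1,0],M[0,0]))
    print("t",round(s["time"],2),"pos",np.round(s["eef_pos"],4),"head",round(h,2),"open",round(s["opening"],4),"F",np.round(s["ft_force"],1),"q",np.round(s["joint_pos"],2))
    print("units",np.round(d,2),"tilt",np.round(M[2],3), "" if head is None else "turn %.2f"%(-((head-h+180)%360-180)/10))
E
python3 -m jog '[[[0,0,0],-0.5,-1],[[0,0,0],-0.55,-1],[[0,0,0],0,-1]]'
python3 - <<'E'
from to import *
p=np.load("ch.npy");b=chpt(p,hatch(p[3],.215,.004,0))[0]; print(b)
go([b[0],b[1],.31],np.degrees(p[2]))
E
```

```text
time: 0.78
eef_pos: [0.2421, 0.5762, 0.2533]
eef_rot: [-0.551, -0.443, 0.443, 0.551]
ft_force: [0.6, -0.7, -1.2]
opening: 0.0852
[0.5589149  0.27757219 0.22603715]
t 0.78 pos [0.2421 0.5762 0.2533] head 77.67 open 0.0852 F [ 0.6 -0.7 -1.2] q [-1.18  0.33 -0.09  1.46  0.03  1.35  0.09]
units [ -8.96  -2.27 -14.93] tilt [ 0. -1.  0.] turn -0.00
```

```bash
python3 -m jog '[[[0,-0.75,0],0,-1],[[0,-0.75,0],0,-1],[[0,-0.77,0],0,-1],[[-0.56,0,-0.93],0,-1],[[-0.56,0,-0.93],0,-1],[[-0.56,0,-0.93],0,-1],[[-0.56,0,-0.93],0,-1],[[-0.56,0,-0.93],0,-1],[[-0.56,0,-0.93],0,-1],[[-0.56,0,-0.93],0,-1],[[-0.56,0,-0.93],0,-1],[[-0.56,0,-0.93],0,-1],[[-0.56,0,-0.93],0,-1],[[-0.56,0,-0.93],0,-1],[[-0.56,0,-0.93],0,-1],[[-0.56,0,-0.93],0,-1],[[-0.56,0,-0.93],0,-1],[[-0.56,0,-0.93],0,-1],[[-0.56,0,-1],0,-1]]'
python3 -m jog '[[[0,0,0],0,-1],[[0,0,0],0,-1]]'
python3 - <<'E'
from to import *
p=np.load("ch.npy");b=chpt(p,hatch(p[3],.215,.004,0))[0]; print(b)
go([b[0],b[1],b[2]+.003],np.degrees(p[2]))
c=capture("scene");cv2.imwrite("pics/s1.png",cv2.resize(c["image"][100:340,360:640,::-1],None,fx=2.5,fy=2.5))
E
```

```text
time: 3.15
eef_pos: [0.5604, 0.2775, 0.312]
eef_rot: [-0.551, -0.444, 0.443, 0.551]
ft_force: [0.3, 0.4, 0.5]
opening: 0.0852
time: 3.4
eef_pos: [0.5593, 0.2785, 0.3111]
eef_rot: [-0.55, -0.444, 0.443, 0.551]
ft_force: [-0.2, 0.7, 0.8]
opening: 0.0855
[0.5589149  0.27757219 0.22603715]
t 3.4 pos [0.5593 0.2785 0.3111] head 77.72 open 0.0855 F [-0.2  0.7  0.8] q [-0.66  0.31  0.17  1.38 -0.05  1.46  0.86]
units [-0.05  3.28  0.01] tilt [ 0.001 -1.    -0.   ] turn 0.00
```

View pics/s1.png

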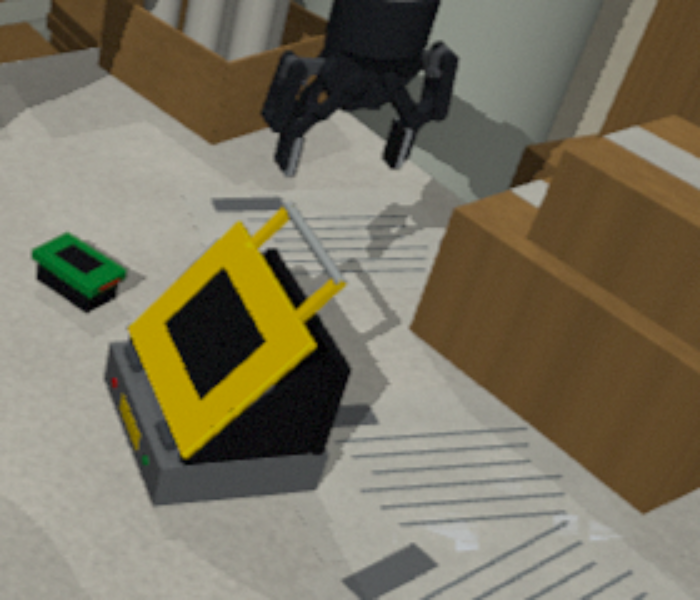

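The jaws are above the bar at crop px (310,240) and straddle it. I'll descend and close gently.

```bash
python3 -m jog '[[[0,0.8,0],0,-1],[[0,0.8,0],0,-1],[[0,0.8,0],0,-1],[[0,0.88,0],0,-1],[[0,0,0],0,-1],[[0,0,0],0,0.3],[[0,0,0],0,0.3],[[0,0,0],0,0.3],[[0,0,0],0,1],[[0,0,0],0,1],[[0,0,0],0,1],[[0,0,0],0,1],[[0,0,0],0,1]]' 20
python3 - <<'E'
from to import *
p=np.load("ch.npy");b=chpt(p,hatch(p[3],.215,.004,0))[0]
go([b[0],b[1],b[2]+.003])
# arc waypoints from current: tool-frame steps
q0=p[3];N=20
qs=np.linspace(q0,2.356,N+1);W=np.array([hatch(q,.215,.004,0) for q in qs])
D=np.diff(W,axis=0)/.025
print(np.round(np.c_[qs[1:],D[:,0],-D[:,2]],2).tolist())
E
```

```text
time: 5.08
eef_pos: [0.5597, 0.2778, 0.2281]
eef_rot: [0.551, 0.444, -0.444, -0.551]
ft_force: [0.2, -0.3, 1.7]
opening: 0.0091
t 5.08 pos [0.5597 0.2778 0.2281] head 77.7 open 0.0091 F [ 0.2 -0.3  1.7] q [-0.66  0.34  0.16  1.51 -0.06  1.3   0.86]
units [-0.01 -0.04  0.03] tilt [ 0. -1. -0.] 
[[0.27, -0.8, -0.5], [0.38, -0.85, -0.41], [0.49, -0.89, -0.31], [0.6, -0.92, -0.21], [0.71, -0.94, -0.11], [0.82, -0.95, -0.01], [0.93, -0.94, 0.1], [1.04, -0.92, 0.2], [1.15, -0.9, 0.3], [1.26, -0.86, 0.4], [1.37, -0.81, 0.49], [1.48, -0.75, 0.58], [1.59, -0.68, 0.65], [1.7, -0.61, 0.73], [1.81, -0.52, 0.79], [1.92, -0.43, 0.84], [2.03, -0.34, 0.88], [2.14, -0.24, 0.92], [2.25, -0.14, 0.94], [2.36, -0.03, 0.95]]
```

The bar is held: the opening reads 9 mm. Now I follow the arc in pieces.

```bash
cat > chk.py <<'E'
from to import *
import sys
p=np.load("ch.npy");q=float(sys.argv[1])
b=chpt(p,hatch(q,.215,.004,0))[0]; go(b+[0,0,.003])
s,_=st();L=s["eef_pos"]-[0,0,.003];c,sn=np.cos(p[2]),np.sin(p[2]);d=L[:2]-p[:2]
x=d@[c,sn];z=L[2]-.05;print("r",np.hypot(x,z),"q from tcp",np.arctan2(z,x)-np.pi/4-.0186, "y",d@[-sn,c])
E
python3 -m jog '[[[-0.4,-0.25,0],0,1],[[-0.4,-0.25,0],0,1],[[-0.42,-0.2,0],0,1],[[-0.43,-0.2,0],0,1],[[-0.44,-0.16,0],0,1],[[-0.45,-0.15,0],0,1],[[-0.46,-0.1,0],0,1],[[-0.46,-0.1,0],0,1]]'
python3 chk.py 0.6
```

```text
time: 6.08
eef_pos: [0.5408, 0.1941, 0.2651]
eef_rot: [-0.55, -0.445, 0.443, 0.551]
ft_force: [-2.4, 5.6, 9.9]
opening: 0.0092
t 6.08 pos [0.5408 0.1941 0.2651] head 77.78 open 0.0092 F [-2.4  5.6  9.9] q [-0.59  0.21  0.19  1.59 -0.04  1.34  0.97]
units [-0.1  0.   0. ] tilt [ 0.003 -1.    -0.001] 
r 0.21554609755154738 q from tcp 0.58898246370599 y -0.00011332594526967818
```

```bash
python3 -m jog '[[[-0.47,-0.05,0],0,1],[[-0.47,-0.05,0],0,1],[[-0.47,0,0],0,1],[[-0.47,0,0],0,1],[[-0.47,0.05,0],0,1],[[-0.47,0.05,0],0,1],[[-0.46,0.1,0],0,1],[[-0.46,0.1,0],0,1],[[-0.45,0.15,0],0,1],[[-0.45,0.15,0],0,1],[[-0.43,0.2,0],0,1],[[-0.43,0.2,0],0,1]]'
python3 chk.py 1.26
```

```text
time: 7.58
eef_pos: [0.51, 0.0575, 0.2416]
eef_rot: [-0.55, -0.442, 0.444, 0.552]
ft_force: [-11.0, -0.5, 12.4]
opening: 0.0091
t 7.58 pos [0.51   0.0575 0.2416] head 77.65 open 0.0091 F [-11.   -0.5  12.4] q [-0.46  0.09  0.28  1.78 -0.03  1.28  1.18]
units [ 0.   -0.03 -0.03] tilt [-0.001 -1.     0.003] 
r 0.2143936724762337 q from tcp 1.262265083672464 y 0.0008220336843183014
```

```bash
python3 -m jog '[[[-0.4,0.24,0],0,1],[[-0.4,0.25,0],0,1],[[-0.37,0.29,0],0,1],[[-0.37,0.29,0],0,1],[[-0.34,0.33,0],0,1],[[-0.34,0.33,0],0,1],[[-0.3,0.36,0],0,1],[[-0.3,0.36,0],0,1],[[-0.26,0.39,0],0,1],[[-0.26,0.39,0],0,1],[[-0.22,0.42,0],0,1],[[-0.22,0.42,0],0,1]]'
python3 chk.py 1.92
```

```text
time: 9.07
eef_pos: [0.4888, -0.0361, 0.1382]
eef_rot: [-0.55, -0.441, 0.445, 0.552]
ft_force: [-9.9, -4.6, 4.3]
opening: 0.0089
t 9.07 pos [ 0.4888 -0.0361  0.1382] head 77.56 open 0.0089 F [-9.9 -4.6  4.3] q [-0.35  0.14  0.35  1.96 -0.05  1.05  1.38]
units [ 0.05 -0.08 -0.07] tilt [-0.003 -1.     0.005] 
r 0.2154341593629361 q from tcp 1.9312324735665507 y 0.0016623418086434284
```

```bash
python3 -m jog '[[[-0.17,0.44,0],0,1],[[-0.17,0.44,0],0,1],[[-0.12,0.46,0],0,1],[[-0.12,0.46,0],0,1],[[-0.07,0.47,0],0,1],[[-0.07,0.47,0],0,1],[[-0.02,0.47,0],0,1],[[-0.01,0.35,0],0,1]]'
python3 chk.py 2.356
```

```text
time: 10.07
eef_pos: [0.4843, -0.0554, 0.0488]
eef_rot: [-0.551, -0.44, 0.445, 0.552]
ft_force: [-7.6, -10.5, 2.0]
opening: 0.0092
t 10.07 pos [ 0.4843 -0.0554  0.0488] head 77.51 open 0.0092 F [ -7.6 -10.5   2. ] q [-0.3   0.27  0.35  2.04 -0.12  0.86  1.47]
units [ 0.11 -0.01 -0.07] tilt [-0.004 -1.     0.006] 
r 0.21776975469162627 q from tcp -3.9261821072547005 y 0.0018716369323733585
```

```bash
python3 -m jog '[[[0.04,0.06,0],0,1],[[0.04,0.06,0],0,1],[[0,0.06,0],0,1],[[0,0,0],0,1]]'
python3 chk.py 2.356
python3 - <<'E'
from to import *
c=capture("scene");t=capture("top")
cv2.imwrite("pics/s2.png",np.hstack([cv2.resize(c["image"][150:350,330:530,::-1],(400,400)),cv2.resize(t["image"][110:310,120:320,::-1],(400,400))]))
E
```

```text
time: 10.58
eef_pos: [0.4843, -0.0554, 0.0443]
eef_rot: [-0.552, -0.439, 0.445, 0.552]
ft_force: [-8.2, -18.7, -2.2]
opening: 0.0089
t 10.57 pos [ 0.4843 -0.0554  0.0443] head 77.42 open 0.0089 F [ -8.2 -18.7  -2.2] q [-0.3   0.28  0.35  2.04 -0.12  0.85  1.47]
units [ 0.11 -0.19 -0.07] tilt [-0.006 -1.     0.006] 
r 0.2178527726286041 q from tcp -3.905747955652086 y 0.0019022798934912525
```

View pics/s2.png

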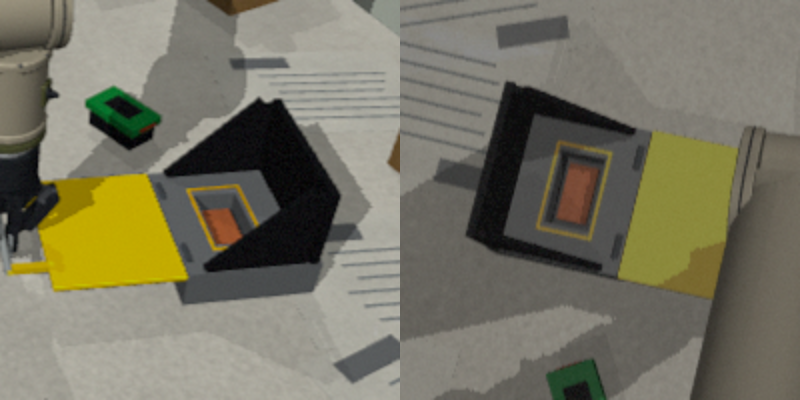

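Hatch reads open in both views: the panel is level and the bay shows at crop (222,215) left and (575,190) right. I'll release with a partial opening, rise, and press on the bar with shut fingers to confirm the stop.

```bash
python3 -m jog '[[[0,0,0],0,0.4],[[0,0,0],0,0.4],[[0,0,0],0,0.4],[[0,-0.5,0],0,0.4],[[0,-0.8,0],0,0.4],[[0,-0.8,0],0,0.4],[[0,0,0],0,1],[[0,0,0],0,1],[[0,0,0],0,1]]'
python3 chk.py 2.356
```

```text
time: 11.8
eef_pos: [0.4878, -0.0497, 0.0974]
eef_rot: [-0.55, -0.443, 0.444, 0.551]
ft_force: [-0.6, -0.3, -0.3]
opening: 0.0002
t 11.8 pos [ 0.4878 -0.0497  0.0974] head 77.71 open 0.0002 F [-0.6 -0.3 -0.3] q [-0.32  0.19  0.36  2.   -0.08  0.96  1.44]
units [-0.14  1.93  0.01] tilt [-0.    -1.     0.001] 
r 0.21605388210025075 q from tcp 2.1306783882951916 y -0.00027592696996138764
```

```bash
python3 -m jog '[[[-0.2,0.3,0],0,1],[[0,0.3,0],0,1],[[0,0.2,0],0,1],[[0,0.15,0],0,1],[[0,0.1,0],0,1],[[0,0.1,0],0,1],[[0,0,0],0,1]]'
python3 chk.py 2.356
```

```text
time: 12.68
eef_pos: [0.4874, -0.0548, 0.072]
eef_rot: [-0.55, -0.444, 0.443, 0.551]
ft_force: [-18.6, 0.1, 42.7]
opening: -0.0001
t 12.68 pos [ 0.4874 -0.0548  0.072 ] head 77.68 open -0.0001 F [-18.6   0.1  42.7] q [-0.31  0.23  0.36  2.02 -0.11  0.9   1.47]
units [0.06 0.92 0.04] tilt [ 0.001 -1.     0.   ] 
r 0.21732948036103047 q from tcp 2.250017965429341 y -0.000981489969095452
```

Hard stop confirmed: 43 N at the expected bar height. Now I rise and turn to the battery's heading.

```bash
python3 -m jog '[[[0,-0.5,0],0,1],[[0,-1,0],0,1],[[0,-1,0],0,-1],[[0,-1,0],0,-1],[[0,-1,0],1,-1],[[0,-1,0],1,-1],[[0,0,0],1,-1],[[0,0,0],1,-1],[[0,0,0],1,-1],[[0,0,0],1,-1],[[0,0,0],1,-1],[[0,0,0],1,-1],[[0,0,0],1,-1],[[0,0,0],1,-1],[[0,0,0],1,-1],[[0,0,0],1,-1],[[0,0,0],1,-1],[[0,0,0],0.25,-1],[[0,0,0],0,-1]]'
python3 - <<'E'
from to import *
go([.4659,-.2531,.12],-54.6)
c=capture("scene");t=capture("top")
cv2.imwrite("pics/s3.png",np.hstack([cv2.resize(c["image"][180:320,370:510,::-1],(400,400),interpolation=2),cv2.resize(t["image"][120:260,140:280,::-1],(400,400),interpolation=2)]))
E
```

```text
time: 15.05
eef_pos: [0.4872, -0.0546, 0.2068]
eef_rot: [-0.628, 0.325, -0.325, 0.628]
ft_force: [-0.1, 0.3, 0.9]
opening: 0.0856
t 15.05 pos [ 0.4872 -0.0546  0.2068] head -54.76 open 0.0856 F [-0.1  0.3  0.9] q [-0.42  0.06  0.45  1.89 -0.03  1.2  -0.91]
units [ 5.99  3.47 -5.28] tilt [ 0. -1.  0.] turn -0.02
```

View pics/s3.png

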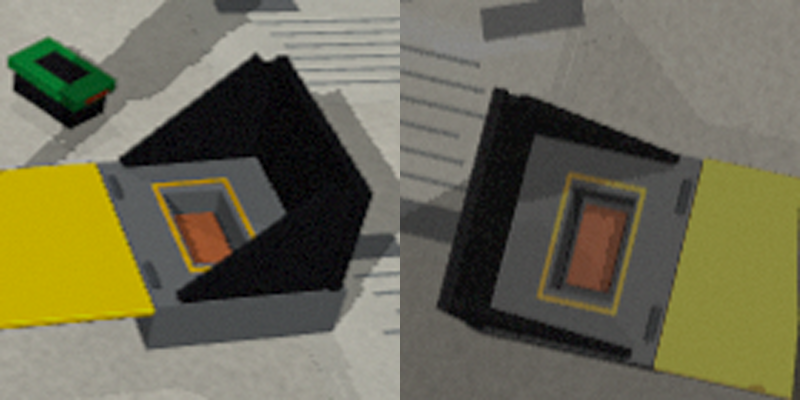

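```bash
python3 - <<'E'
from to import *
p=np.load("ch.npy");O=[]
for n,(x,y) in (("top",(180,175)),("scene",(415,235))):
    t=capture(n);I=cv2.resize(t["image"][y:y+50,x:x+50,::-1],(400,400),interpolation=2)
    B=np.array([[.034,-.044,.05],[.086,-.044,.05],[.086,.044,.05],[.034,.044,.05],[.034,-.044,.05]])
    q=(proj(t,chpt(p,B))-[x,y]+.5)*8-.5
    J=I.copy();cv2.polylines(J,[np.round(q).astype(np.int32)],False,(255,0,255),1)
    O.append(np.hstack([I,J])); print(n,np.round(q,0).tolist())
cv2.imwrite("pics/bay1.png",O[0]);cv2.imwrite("pics/bay2.png",O[1])
E
```

```text
top [[328.0, 115.0], [159.0, 80.0], [90.0, 363.0], [260.0, 399.0], [328.0, 115.0]]
scene [[194.0, 298.0], [364.0, 282.0], [264.0, 87.0], [103.0, 101.0], [194.0, 298.0]]
```

View pics/bay1.png

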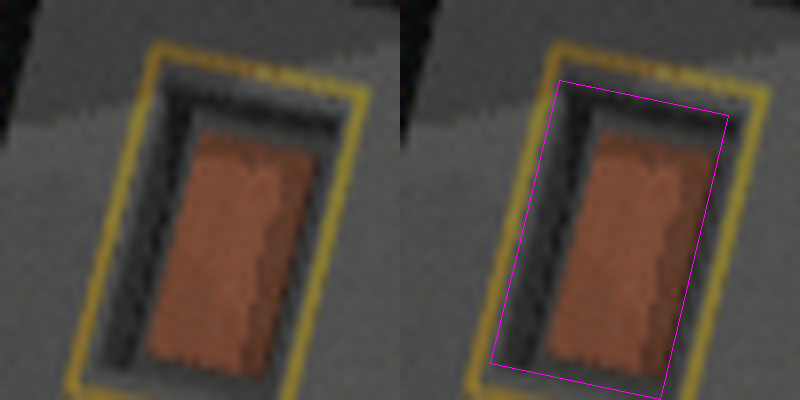

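View pics/bay2.png

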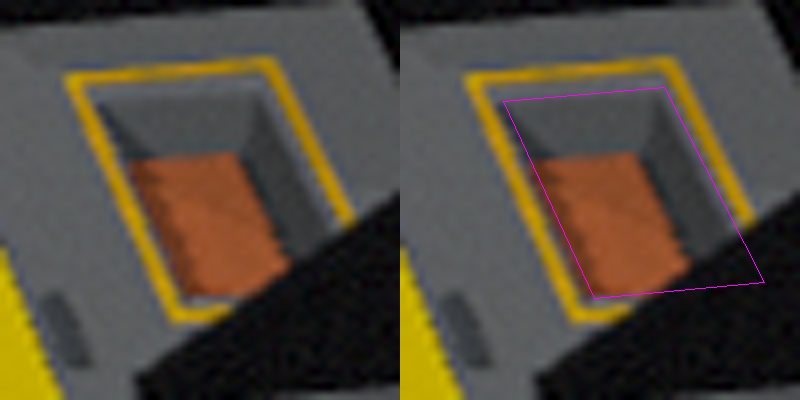

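```bash
cat > bay.py <<'E'
from to import *
from scipy.optimize import least_squares
p0=np.load("ch.npy")
for n in("top","scene"):
    t=capture(n);g=t["image"].astype(float);sc=8
    yel=np.minimum(g[:,:,0],g[:,:,1])-g[:,:,2]
    H,W=yel.shape;v,u=np.mgrid[:H,:W]
    w=unproj(t,np.c_[u.ravel(),v.ravel()],.05).reshape(H,W,3)
    c,s=np.cos(p0[2]),np.sin(p0[2]);dx=w[:,:,0]-p0[0];dy=w[:,:,1]-p0[1]
    X=c*dx+s*dy;Y=-s*dx+c*dy
    m=(yel>25)&(g[:,:,0]>1.25*g[:,:,2])&(abs(X-.06)<.042)&(abs(Y)<.068)&~((abs(X-.06)<.022)&(abs(Y)<.042))
    m&=~(g[:,:,0]>1.7*g[:,:,1])
    x,y,wt=X[m],Y[m],yel[m]
    def f(a):
        co,si=np.cos(a[2]),np.sin(a[2]);xx=co*(x-a[0])+si*(y-a[1]);yy=-si*(x-a[0])+co*(y-a[1])
        ex=abs(xx)-a[3];ey=abs(yy)-a[4]
        d=np.where((abs(ex)<abs(ey)),ex,ey); return d*1000*np.sqrt(wt/wt.mean())
    r=least_squares(f,[.06,0,0,.033,.052],loss='soft_l1',f_scale=.7,x_scale=[.01,.01,.05,.01,.01],diff_step=1e-4)
    a=r.x;print(n,m.sum(),"dx %.1f dy %.1f mm, dyaw %.2f deg, half %.1f %.1f"%((a[0]-.06)*1e3,a[1]*1e3,np.degrees(a[2]),a[3]*1e3,a[4]*1e3),"rms",np.std(r.fun),"bay",chpt(p0,[a[0],a[1],.05]))
E
python3 bay.py
```

```text
top 288 dx -2.3 dy 0.4 mm, dyaw -0.47 deg, half 32.0 53.1 rms 1.2705195945601324 bay [[0.54453134 0.21333614 0.05      ]]
scene 209 dx -1.1 dy 2.2 mm, dyaw -0.42 deg, half 32.0 53.0 rms 1.645211231875764 bay [[0.542969  0.2148978 0.05     ]]
```

```bash
python3 -m jog '[[[0.75,0,-0.66],0,-1],[[0.75,0,-0.66],0,-1],[[0.75,0,-0.66],0,-1],[[0.75,0,-0.66],0,-1],[[0.75,0.5,-0.66],0,-1],[[0.75,0.5,-0.66],0,-1],[[0.75,0.7,-0.66],0,-1],[[0.74,0.7,-0.66],0,-1],[[0,0.7,0],0,-1],[[0,0.4,0],0,-1],[[0,0,0],0,-1]]'
python3 - <<'E'
from to import *
go([.4659,-.2531,.045],-54.6)
c=capture("scene");cv2.imwrite("pics/s4.png",cv2.resize(c["image"][190:350,140:340,::-1],(750,600),interpolation=2))
E
```

```text
time: 16.73
eef_pos: [0.4657, -0.252, 0.1187]
eef_rot: [-0.628, 0.325, -0.324, 0.628]
ft_force: [0.1, 0.1, 0.5]
opening: 0.0854
t 16.73 pos [ 0.4657 -0.252   0.1187] head -54.71 open 0.0854 F [0.1 0.1 0.5] q [-0.13  0.27  0.61  1.9  -0.18  1.03 -0.39]
units [ 0.05  2.95 -0.02] tilt [-0.001 -1.    -0.   ] turn -0.01
```

View pics/s4.png

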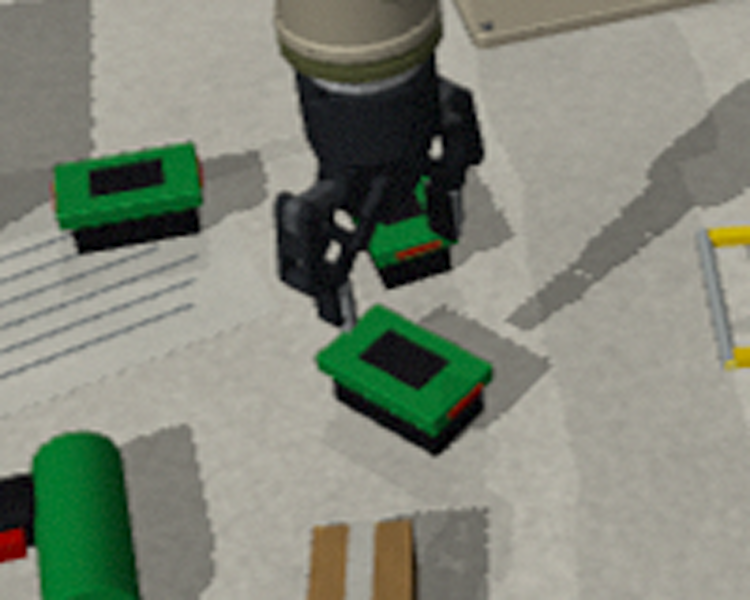

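```bash
python3 - <<'E'
from to import *
c=capture("scene");s,M=st();t=s["eef_pos"]
for P in (t+[0,0,-.012],t+M[:,0]*.0425+[0,0,-.01],t-M[:,0]*.0425+[0,0,-.01],[.4659,-.2531,.042]): print(((proj(c,P)-[140,190])*3.75).round(0))
E
python3 -m jog '[[[0,0.7,0],0,-1],[[0,0.7,0],0,-1],[[0,0.5,0],0,-1],[[0,0.5,0],0,-1],[[0.04,0.5,0],0,-1],[[0,0,0],0,-1]]'
python3 -c "
from to import *
go([.4659,-.2531,.045],-54.6)"
```

```text
[[390. 280.]]
[[340. 320.]]
[[437. 238.]]
[[400. 358.]]
time: 17.58
eef_pos: [0.4657, -0.2538, 0.0458]
eef_rot: [0.628, -0.326, 0.325, -0.628]
ft_force: [-0.8, 0.1, 0.5]
opening: 0.0855
t 17.57 pos [ 0.4657 -0.2538  0.0458] head -54.8 open 0.0855 F [-0.8  0.1  0.5] q [-0.08  0.39  0.58  1.94 -0.27  0.88 -0.32]
units [-0.02  0.03  0.02] tilt [-0.001 -1.    -0.001] turn -0.02
```

```bash
python3 -m jog '[[[0,0,0],0,1],[[0,0,0],0,1],[[0,0,0],0,1],[[0,0,0],0,1],[[0,0,0],0,1]]' 40
python3 -m jog '[[[0,-0.3,0],0,1],[[0,-0.7,0],0,1],[[0,-1,0],0,1],[[0,-1,0],0,1],[[0,-1,0],0,1],[[0,-1,0],0,1],[[0,0,0],0,1]]'
python3 - <<'E'
from to import *
go([.544,.2136,.18],-102.75)
c=capture("scene");cv2.imwrite("pics/s5.png",cv2.resize(c["image"][150:310,140:340,::-1],(750,600),interpolation=2))
E
```

```text
time: 18.2
eef_pos: [0.4665, -0.254, 0.0475]
eef_rot: [-0.628, 0.325, -0.326, 0.628]
ft_force: [-2.7, 1.6, 5.8]
opening: 0.0571
time: 19.08
eef_pos: [0.4672, -0.2545, 0.1741]
eef_rot: [-0.627, 0.324, -0.327, 0.628]
ft_force: [0.5, -0.5, -4.5]
opening: 0.057
t 19.07 pos [ 0.4672 -0.2545  0.1741] head -54.81 open 0.057 F [ 0.5 -0.5 -4.5] q [-0.15  0.2   0.64  1.84 -0.13  1.13 -0.42]
units [-13.53  -0.24  13.3 ] tilt [ 0.003 -1.     0.003] turn 4.79
```

View pics/s5.png

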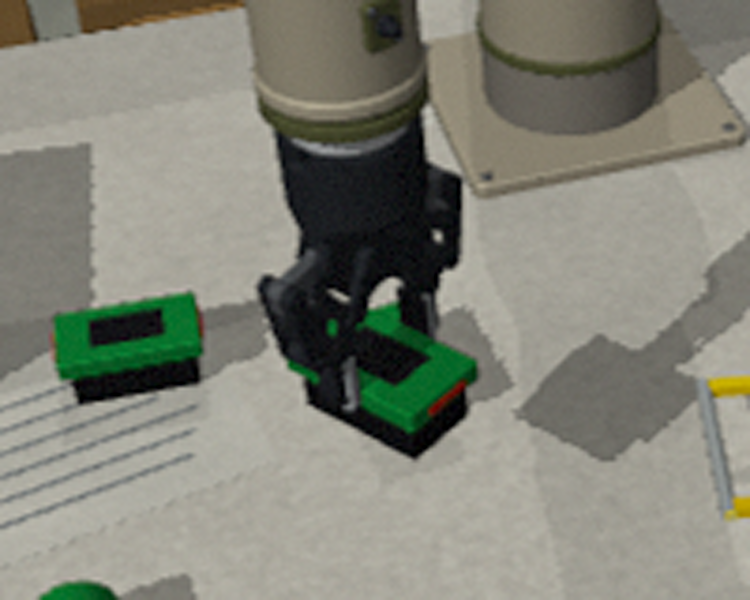

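```bash
python3 -m jog '[[[0,-0.4,0],0.8,1],[[0,-0.4,0],0.8,1],[[0,0,0],0.8,1],[[0,0,0],0.8,1],[[0,0,0],0.8,1],[[0,0,0],0.8,1],[[0,0,0],0,1]]'
python3 - <<'E'
from to import *
go([.544,.2136,.18],-102.75)
E
```

```text
time: 20.0
eef_pos: [0.4657, -0.2536, 0.1907]
eef_rot: [-0.442, 0.553, -0.552, 0.441]
ft_force: [-0.5, -0.2, -3.2]
opening: 0.0569
t 20.0 pos [ 0.4657 -0.2536  0.1907] head -102.74 open 0.0569 F [-0.5 -0.2 -3.2] q [-0.25  0.2   0.74  1.83 -0.14  1.18 -1.25]
units [-18.92   0.43  -1.07] tilt [-0.    -1.    -0.002] turn 0.00
```

```bash
python3 -m jog '[[[-0.5,0,0],0,1],[[-1,0,-0.06],0,1],[[-1,0,-0.06],0,1],[[-1,0,-0.06],0,1],[[-1,0,-0.06],0,1],[[-1,0,-0.06],0,1],[[-1,0,-0.06],0,1],[[-1,0,-0.06],0,1],[[-1,0,-0.06],0,1],[[-1,0,-0.06],0,1],[[-1,0,-0.06],0,1],[[-1,0,-0.06],0,1],[[-1,0,-0.06],0,1],[[-1,0,-0.06],0,1],[[-1,0,-0.06],0,1],[[-1,0,-0.06],0,1],[[-1,0,-0.06],0,1],[[-1,0,-0.06],0,1],[[-1,0,-0.06],0,1],[[-0.42,0,0],0,1]]'
python3 -m jog '[[[0,0.7,0],0,1],[[0,0.7,0],0,1],[[0,0,0],0,1],[[0,0,0],0,1]]'
python3 - <<'E'
from to import *
go([.544,.2136,.12],-102.75)
for n,(x,y) in (("top",(150,140)),("scene",(400,170))):
    t=capture(n);cv2.imwrite(f"pics/p1{n}.png",cv2.resize(t["image"][y:y+110,x:x+110,::-1],(550,550),interpolation=2))
E
```

```text
time: 22.5
eef_pos: [0.5446, 0.2156, 0.1915]
eef_rot: [-0.442, 0.552, -0.552, 0.442]
ft_force: [0.3, -0.3, -4.2]
opening: 0.0567
time: 23.0
eef_pos: [0.5448, 0.2127, 0.1569]
eef_rot: [0.441, -0.553, 0.553, -0.441]
ft_force: [0.7, -0.6, -4.8]
opening: 0.0569
t 23.0 pos [0.5448 0.2127 0.1569] head -102.84 open 0.0569 F [ 0.7 -0.6 -4.8] q [-0.78  0.33  0.4   1.71 -0.14  1.13 -2.14]
units [-0.03  1.48 -0.04] tilt [-0. -1.  0.] turn -0.01
```

View pics/p1top.png

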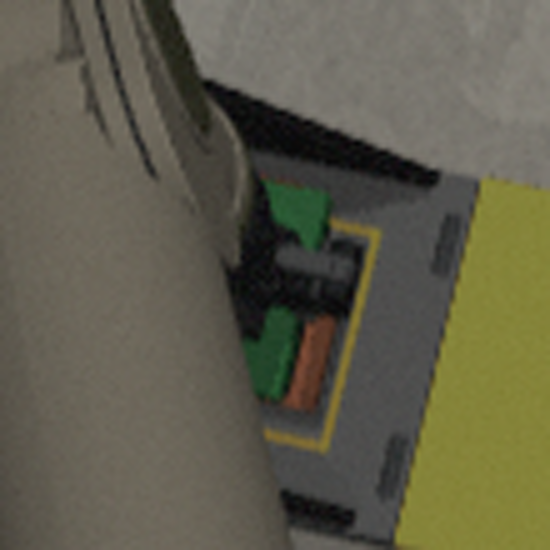

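View pics/p1scene.png

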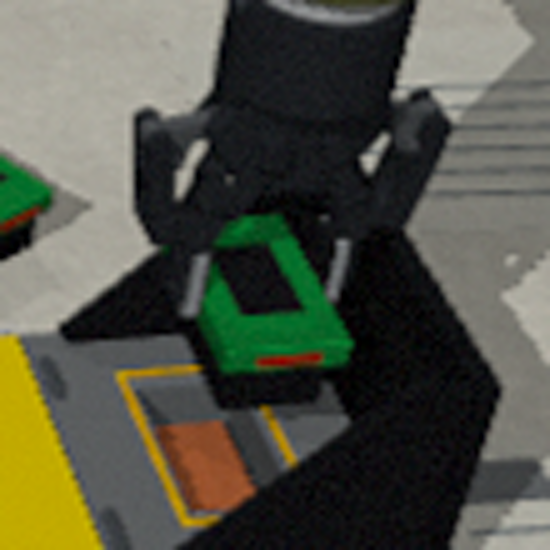

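```bash
python3 - <<'E'
from to import *
p=np.load("ch.npy").copy();p[2]+=np.radians(-.47)
t=capture("top");s=capture("scene");S,M=st();z=S["eef_pos"][2]-.0465+.042
def loc(w): 
    d=w[:2]-S["eef_pos"][:2];c,sn=np.cos(p[2]),np.sin(p[2]);return np.round([d@[c,sn]*1e3,d@[-sn,c]*1e3],1)
for uv in ((330,187),(278,402)): print("top",loc(unproj(t,[150+uv[0]/5-.4,140+uv[1]/5-.4],z)[0]),"expect(-29,-48)/( -29,48)")
# scene predicted corners of shoulder top
for a in((-29,-48),(29,-48),(29,48),(-29,48)):
  for zz in (z,z-.014):
    c,sn=np.cos(p[2]),np.sin(p[2]);w=S["eef_pos"][:2]+np.array([c*a[0]-sn*a[1],sn*a[0]+c*a[1]])/1e3
    print(a,"scene",np.round((proj(s,[*w,zz])-[400,170]+.4)*5),"top",np.round((proj(t,[*w,zz])-[150,140]+.4)*5))
E
```

```text
top [-29.4 -50.2] expect(-29,-48)/( -29,48)
top [-30.2  49.2] expect(-29,-48)/( -29,48)
(-29, -48) scene [[226. 351.]] top [[328. 192.]]
(-29, -48) scene [[221. 375.]] top [[334. 199.]]
(29, -48) scene [[353. 341.]] top [[202. 165.]]
(29, -48) scene [[346. 364.]] top [[209. 172.]]
(29, 48) scene [[279. 210.]] top [[149. 371.]]
(29, 48) scene [[273. 234.]] top [[157. 377.]]
(-29, 48) scene [[160. 219.]] top [[276. 399.]]
(-29, 48) scene [[155. 243.]] top [[282. 404.]]
```

```bash
python3 -m jog '[[[-0.03,0.6,-0.03],0,1],[[0,0.6,0],0,1],[[0,0.6,0],0,1],[[0,0.4,0],0,1],[[0,0.1,0],0,1],[[0,0.1,0],0,1],[[0,0.1,0],0,1],[[0,0,0],0,1]]'
python3 - <<'E'
from to import *
go([.544,.2135,.0765],-102.75)
t=capture("scene");cv2.imwrite("pics/p2.png",cv2.resize(t["image"][170:280,400:510,::-1],(550,550),interpolation=2))
E
```

```text
time: 24.2
eef_pos: [0.5441, 0.2143, 0.0944]
eef_rot: [-0.441, 0.553, -0.553, 0.441]
ft_force: [0.1, 0.8, -3.8]
opening: 0.0567
t 24.2 pos [0.5441 0.2143 0.0944] head -102.79 open 0.0567 F [ 0.1  0.8 -3.8] q [-0.77  0.4   0.39  1.76 -0.17  1.01 -2.11]
units [0.03 0.72 0.  ] tilt [-0. -1.  0.] turn -0.00
```

View pics/p2.png

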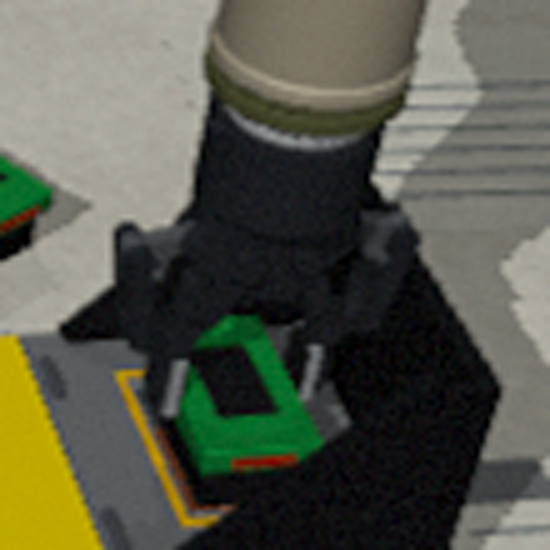

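```bash
python3 -m jog '[[[0,0.1,0],0,1],[[0,0.1,0],0,1],[[0,0.1,0],0,1],[[0,0,0],0,1]]'
python3 -c "
from to import *
go([.544,.2135,.0765],-102.75)"
```

```text
time: 24.75
eef_pos: [0.5439, 0.2141, 0.0865]
eef_rot: [-0.441, 0.553, -0.553, 0.441]
ft_force: [0.5, 0.2, -4.8]
opening: 0.0565
t 24.75 pos [0.5439 0.2141 0.0865] head -102.8 open 0.0565 F [ 0.5  0.2 -4.8] q [-0.77  0.41  0.38  1.77 -0.18  1.   -2.11]
units [0.02 0.4  0.01] tilt [ 0. -1. -0.] turn -0.00
```

It's 9 mm into the bay with no contact force, so I continue.

```bash
python3 -m jog '[[[0,0.1,0],0,1],[[0,0.1,0],0,1],[[0,0.1,0],0,1],[[0,0.07,0],0,1],[[0,0,0],0,1]]'
python3 -c "
from to import *
go([.544,.2135,.0765],-102.75)"
```

```text
time: 25.38
eef_pos: [0.5441, 0.2142, 0.0775]
eef_rot: [-0.441, 0.553, -0.553, 0.441]
ft_force: [0.1, -0.0, -5.5]
opening: 0.057
t 25.38 pos [0.5441 0.2142 0.0775] head -102.8 open 0.057 F [ 0.1 -0.  -5.5] q [-0.77  0.42  0.38  1.78 -0.18  0.98 -2.11]
units [0.03 0.04 0.  ] tilt [-0. -1. -0.] turn -0.00
```

```bash
python3 -m jog '[[[0,0.05,0],0,1],[[0,0,0],0,-1],[[0,0,0],0,-1],[[0,0,0],0,-1],[[0,0,0],0,-1],[[0,-0.5,0],0,-1],[[0,-1,0],0,-1],[[0,-1,0],0,-1],[[0,-0.5,0],0,1],[[0,0,0],0,1],[[0,0,0],0,1],[[0,0,0],0,1],[[0,0,0],0,1]]'
python3 - <<'E'
from to import *
go([.544,.2135,.095],-102.75)
t=capture("scene");cv2.imwrite("pics/p3.png",cv2.resize(t["image"][170:280,400:510,::-1],(550,550),interpolation=2))
E
```

```text
time: 27.0
eef_pos: [0.5438, 0.2141, 0.1508]
eef_rot: [-0.441, 0.553, -0.553, 0.441]
ft_force: [-0.1, -0.4, 0.4]
opening: 0.0002
t 27.0 pos [0.5438 0.2141 0.1508] head -102.79 open 0.0002 F [-0.1 -0.4  0.4] q [-0.79  0.33  0.4   1.72 -0.14  1.12 -2.14]
units [0.02 2.23 0.01] tilt [ 0.001 -1.    -0.001] turn -0.00
```

View pics/p3.png

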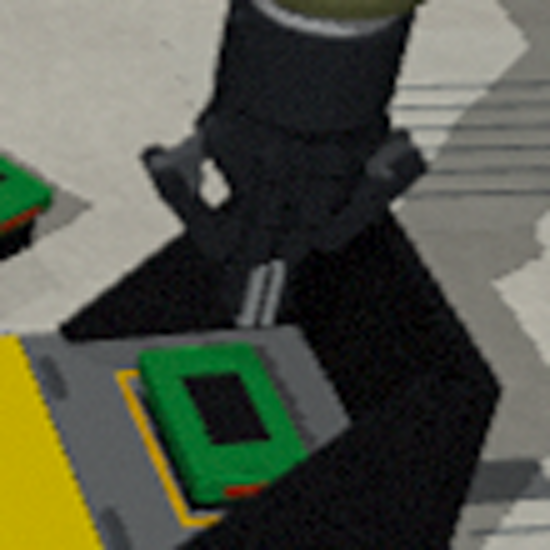

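The battery sits proud in the bay at crop (225,420). Now I press with the shut fingers.

```bash
python3 -m jog '[[[0,0.6,0],0,1],[[0,0.7,0],0,1],[[0,0.5,0],0,1],[[0,0.3,0],0,1],[[0,0.1,0],0,1],[[0,0,0],0,1]]'
python3 -m jog '[[[0,0.1,0],0,1],[[0,0.1,0],0,1],[[0,0,0],0,1]]'
python3 -m jog '[[[0,0.1,0],0,1],[[0,0.06,0],0,1],[[0,0,0],0,1]]'
```

```text
time: 27.8
eef_pos: [0.5442, 0.2142, 0.0965]
eef_rot: [0.441, -0.553, 0.553, -0.441]
ft_force: [-0.2, -0.1, 0.3]
opening: 0.0004
time: 28.18
eef_pos: [0.5444, 0.2144, 0.0918]
eef_rot: [-0.441, 0.553, -0.553, 0.442]
ft_force: [-0.7, -0.4, 2.8]
opening: 0.0001
time: 28.55
eef_pos: [0.5444, 0.2144, 0.0879]
eef_rot: [0.441, -0.553, 0.553, -0.442]
ft_force: [-1.4, 0.1, 4.7]
opening: -0.0001
```

```bash
python3 -m jog '[[[0,0.08,0],0,1],[[0,0.04,0],0,1],[[0,0,0],0,1]]'
python3 -m jog '[[[0,0.06,0],0,1],[[0,0.04,0],0,1],[[0,0,0],0,1]]'
python3 -m jog '[[[0,0.04,0],0,1],[[0,0.04,0],0,1],[[0,0,0],0,1]]'
```

```text
time: 28.92
eef_pos: [0.5445, 0.2145, 0.0861]
eef_rot: [-0.441, 0.553, -0.552, 0.442]
ft_force: [-7.1, -2.1, 17.8]
opening: -0.0001
time: 29.3
eef_pos: [0.5446, 0.2145, 0.0859]
eef_rot: [-0.44, 0.553, -0.552, 0.442]
ft_force: [-17.4, -5.8, 43.1]
opening: 0.0003
time: 29.68
eef_pos: [0.5447, 0.2145, 0.0858]
eef_rot: [-0.44, 0.554, -0.552, 0.442]
ft_force: [-27.0, -9.7, 63.9]
opening: -0.0
```

Hard stop at the predicted home height: TCP 0.086 and top of battery 0.064. I lift and look.

```bash
python3 -m jog '[[[0,-0.5,0],0,1],[[0,-1,0],0,1],[[0,-1,0],0,1],[[0,-1,0],0,1],[[0,-0.8,0],0,1],[[0,0,0],0,1]]'
python3 - <<'E'
from to import *
p=np.load("ch.npy")
b=np.array([.4843,-.0554])
go([.487,-.054,.18],-102.75)
t=capture("scene");cv2.imwrite("pics/p4.png",cv2.resize(t["image"][170:280,400:510,::-1],(550,550),interpolation=2))
E
```

```text
time: 30.42
eef_pos: [0.5448, 0.2145, 0.1886]
eef_rot: [0.44, -0.552, 0.553, -0.442]
ft_force: [-0.4, 0.2, -0.6]
opening: 0.0002
t 30.43 pos [0.5448 0.2145 0.1886] head -102.79 open 0.0002 F [-0.4  0.2 -0.6] q [-0.8   0.3   0.41  1.68 -0.13  1.19 -2.15]
units [10.98  0.32  0.12] tilt [-0.002 -1.     0.002] turn -0.00
```

View pics/p4.png

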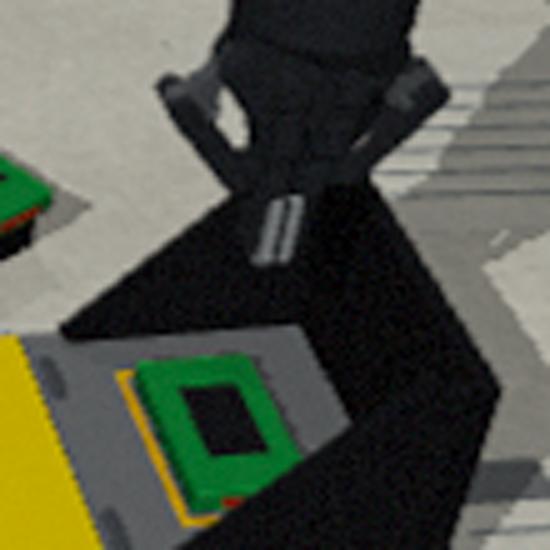

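```bash
python3 - <<'E'
from to import *
p=np.load("ch.npy").copy();p[2]+=np.radians(-.47);t=capture("scene")
ctr=np.array([.544,.2136])
for a in((-29,-48),(29,48),(-29,48)):
    c,sn=np.cos(p[2]),np.sin(p[2]);w=ctr+np.array([c*a[0]-sn*a[1],sn*a[0]+c*a[1]])/1e3
    print(a,"flush",np.round((proj(t,[*w,.064])-[400,170]+.4)*5),"proud",np.round((proj(t,[*w,.072])-[400,170]+.4)*5))
go([.4861,-.0559,.18],-102.75)
E
python3 -m jog '[[[0.6,0,0],0,0.15],[[1,0,0],0,0.15],[[1,0,0],0,0.15],[[1,0,0],0,0.15],[[1,0,0],0,0.15],[[1,0,0],0,0.15],[[1,0,0],0,0.15],[[1,0,0],0,0.15],[[1,0,0],0,0.15],[[1,0,0],0,0.15],[[1,0,0],0,0.15],[[0.45,0,0],0,0.15],[[0,0.3,0],0,0.15],[[0,0,0],0,0.15]]' 30
python3 - <<'E'
from to import *
go([.4861,-.0559,.05],-102.75)
E
```

```text
(-29, -48) flush [[192. 495.]] proud [[195. 482.]]
(29, 48) flush [[244. 352.]] proud [[247. 339.]]
(-29, 48) flush [[131. 361.]] proud [[134. 349.]]
t 30.52 pos [0.5437 0.2142 0.1865] head -102.79 open -0.0001 F [ 0.6 -0.4  0.2] q [-0.79  0.3   0.41  1.68 -0.13  1.19 -2.15]
units [11.04  0.27  0.14] tilt [ 0.    -1.    -0.001] turn -0.00
time: 32.28
eef_pos: [0.4826, -0.0543, 0.179]
eef_rot: [-0.442, 0.553, -0.552, 0.441]
ft_force: [0.2, 0.2, 0.8]
opening: 0.0364
t 32.27 pos [ 0.4826 -0.0543  0.179 ] head -102.72 open 0.0364 F [0.2 0.2 0.8] q [-0.54  0.08  0.59  1.94 -0.05  1.14 -1.73]
units [0.03 5.16 0.16] tilt [ 0.    -1.    -0.001] turn 0.00
```

The corners in the picture, (135,362) and (247,352), match the flush prediction rather than the proud one. Next I go down onto the bar and grip it.

```bash
python3 -m jog '[[[0,0.8,0.16],0,0.15],[[0,0.8,0],0,0.15],[[0,0.8,0],0,0.15],[[0.03,0.8,0],0,0.15],[[0,0.7,0],0,0.15],[[0,0.6,0],0,0.15],[[0,0.6,0],0,0.15],[[0,0,0],0,0.15],[[0,0,0],0,1],[[0,0,0],0,1],[[0,0,0],0,1],[[0,0,0],0,1]]' 30
python3 - <<'E'
from to import *
go([.4861,-.0559,.05],-102.75)
# close arc, tool x = -charger x at this heading
for q0,q1,n in((2.356,1.4,16),(1.4,.5,16),(.5,0,8)):
    qs=np.linspace(q0,q1,n+1);W=np.array([hatch(q,.2165,.004,0) for q in qs]);D=np.diff(W,axis=0)/.025
    print(np.round(np.c_[qs[1:],-D[:,0],-D[:,2]],2).tolist())
E
```

```text
time: 33.78
eef_pos: [0.4872, -0.0563, 0.0528]
eef_rot: [0.441, -0.552, 0.553, -0.442]
ft_force: [0.4, 4.0, 4.7]
opening: 0.0089
t 33.77 pos [ 0.4872 -0.0563  0.0528] head -102.77 open 0.0089 F [0.4 4.  4.7] q [-0.48  0.29  0.56  2.04 -0.2   0.86 -1.6 ]
units [-0.01  0.11 -0.05] tilt [-0.001 -1.     0.001] turn -0.00
[[2.3, -0.01, -0.52], [2.24, -0.04, -0.52], [2.18, -0.07, -0.51], [2.12, -0.1, -0.51], [2.06, -0.13, -0.5], [2.0, -0.16, -0.49], [1.94, -0.19, -0.48], [1.88, -0.22, -0.47], [1.82, -0.24, -0.46], [1.76, -0.27, -0.44], [1.7, -0.3, -0.42], [1.64, -0.32, -0.41], [1.58, -0.34, -0.39], [1.52, -0.37, -0.36], [1.46, -0.39, -0.34], [1.4, -0.41, -0.32]]
[[1.34, -0.4, -0.28], [1.29, -0.42, -0.25], [1.23, -0.43, -0.23], [1.17, -0.44, -0.21], [1.12, -0.45, -0.18], [1.06, -0.46, -0.15], [1.01, -0.47, -0.13], [0.95, -0.48, -0.1], [0.89, -0.48, -0.08], [0.84, -0.48, -0.05], [0.78, -0.49, -0.02], [0.72, -0.49, 0.01], [0.67, -0.49, 0.03], [0.61, -0.48, 0.06], [0.56, -0.48, 0.09], [0.5, -0.47, 0.12]]
[[0.44, -0.52, 0.16], [0.38, -0.51, 0.19], [0.31, -0.49, 0.22], [0.25, -0.48, 0.25], [0.19, -0.46, 0.28], [0.12, -0.44, 0.31], [0.06, -0.42, 0.34], [0.0, -0.4, 0.36]]
```

```bash
python3 -c "
import numpy as np
p=np.load('ch.npy');p[:2]-=.0025*np.array([np.cos(p[2]),np.sin(p[2])]);np.save('ch.npy',p)"
python3 -m jog '[[[-0.01,-0.52,0],0,1],[[-0.04,-0.52,0],0,1],[[-0.07,-0.51,0],0,1],[[-0.1,-0.51,0],0,1],[[-0.13,-0.5,0],0,1],[[-0.16,-0.49,0],0,1],[[-0.19,-0.48,0],0,1],[[-0.22,-0.47,0],0,1]]'
python3 chk.py 1.88
```

```text
time: 34.78
eef_pos: [0.4918, -0.0352, 0.1531]
eef_rot: [0.441, -0.552, 0.553, -0.441]
ft_force: [5.3, -2.1, -4.3]
opening: 0.0088
t 34.77 pos [ 0.4918 -0.0352  0.1531] head -102.85 open 0.0088 F [ 5.3 -2.1 -4.3] q [-0.56  0.13  0.58  1.95 -0.08  1.08 -1.74]
units [-0.04  0.2  -0.05] tilt [ 0.001 -1.     0.001] 
r 0.21814300955583651 q from tcp 1.8610223564443358 y -0.001143821699813624
```

```bash
python3 -m jog '[[[-0.24,-0.44,0],0,1],[[-0.27,-0.42,0],0,1],[[-0.3,-0.4,0],0,1],[[-0.32,-0.39,0],0,1],[[-0.34,-0.37,0],0,1],[[-0.37,-0.35,0],0,1],[[-0.39,-0.33,0],0,1],[[-0.41,-0.3,0],0,1],[[-0.4,-0.28,0],0,1],[[-0.42,-0.25,0],0,1],[[-0.43,-0.23,0],0,1],[[-0.44,-0.21,0],0,1]]'
python3 chk.py 1.17
```

```text
time: 36.28
eef_pos: [0.5155, 0.0668, 0.255]
eef_rot: [0.441, -0.553, 0.555, -0.439]
ft_force: [-13.4, -14.4, 29.7]
opening: 0.0085
t 36.27 pos [0.5155 0.0668 0.255 ] head -103.08 open 0.0085 F [-13.4 -14.4  29.7] q [-0.69  0.09  0.51  1.76 -0.04  1.3  -1.97]
units [-0.19  0.17 -0.1 ] tilt [ 0.003 -1.     0.   ] 
r 0.22079939721019035 q from tcp 1.1825230057995748 y -0.002497357256367119
```

```bash
python3 -m jog '[[[0,0,0],0,1]]'
python3 -m jog '[[[0,0,0],0,0.4],[[0,0,0],0,0.4],[[0,0,0],0,0.4]]'
python3 chk.py 1.17
python3 - <<'E'
from to import *
t=capture("scene");cv2.imwrite("pics/c1.png",cv2.resize(t["image"][120:280,370:530,::-1],(600,600),interpolation=2))
E
```

```text
time: 36.4
eef_pos: [0.5159, 0.0684, 0.2557]
eef_rot: [0.44, -0.553, 0.554, -0.44]
ft_force: [-14.1, -11.7, 34.9]
opening: 0.0089
time: 36.78
eef_pos: [0.5153, 0.0712, 0.2513]
eef_rot: [-0.442, 0.553, -0.552, 0.441]
ft_force: [1.0, 0.1, -0.1]
opening: 0.0256
t 36.77 pos [0.5153 0.0712 0.2513] head -102.79 open 0.0256 F [ 1.   0.1 -0.1] q [-0.69  0.1   0.5   1.76 -0.05  1.3  -1.97]
units [-0.02  0.02 -0.06] tilt [ 0.    -1.    -0.001] 
r 0.2157034392136037 q from tcp 1.1714799292783706 y -0.0014428287729470065
```

View pics/c1.png

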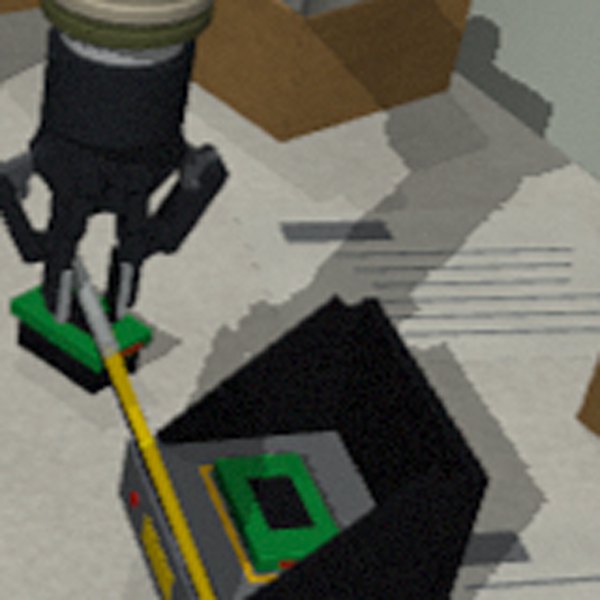

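```bash
python3 -m jog '[[[-0.4,-0.1,0],0,0.4],[[-0.44,-0.18,0],0,0.4],[[-0.46,-0.15,0],0,0.4],[[-0.47,-0.13,0],0,0.4],[[-0.48,-0.1,0],0,0.4],[[-0.48,-0.08,0],0,0.4],[[-0.48,-0.05,0],0,0.4],[[-0.49,-0.02,0],0,0.4],[[-0.49,0.01,0],0,0.4],[[-0.49,0.03,0],0,0.4],[[-0.48,0.06,0],0,0.4],[[-0.48,0.09,0],0,0.4],[[-0.47,0.12,0],0,0.4]]'
python3 chk.py 0.5
```

```text
time: 38.45
eef_pos: [0.5496, 0.221, 0.2638]
eef_rot: [-0.441, 0.553, -0.552, 0.441]
ft_force: [0.3, -1.2, 0.5]
opening: 0.0253
t 38.45 pos [0.5496 0.221  0.2638] head -102.78 open 0.0253 F [ 0.3 -1.2  0.5] q [-0.81  0.26  0.42  1.56 -0.11  1.35 -2.17]
units [ 0.48  0.14 -0.11] tilt [-0. -1. -0.] 
r 0.2217385148291033 q from tcp 0.4515046483316189 y -0.0029634314312759107
```

```bash
python3 -m jog '[[[-0.5,0.25,-0.1],0,0.4],[[-0.51,0.22,0],0,0.4],[[-0.49,0.24,0],0,0.4],[[-0.48,0.26,0],0,0.4],[[-0.46,0.3,0],0,0.4],[[-0.44,0.32,0],0,0.4]]'
python3 chk.py 0.1
python3 - <<'E'
from to import *
t=capture("scene");cv2.imwrite("pics/c2.png",cv2.resize(t["image"][120:280,370:530,::-1],(600,600),interpolation=2))
E
```

```text
time: 39.2
eef_pos: [0.5632, 0.2917, 0.2237]
eef_rot: [-0.441, 0.553, -0.553, 0.441]
ft_force: [0.1, -2.0, 0.9]
opening: 0.0257
t 39.2 pos [0.5632 0.2917 0.2237] head -102.79 open 0.0257 F [ 0.1 -2.   0.9] q [-0.85  0.38  0.39  1.5  -0.15  1.3  -2.24]
units [ 0.31  0.07 -0.04] tilt [-0. -1. -0.] 
r 0.22124390896146462 q from tcp 0.07759357100820602 y -0.0011527240458496912
```

View pics/c2.png

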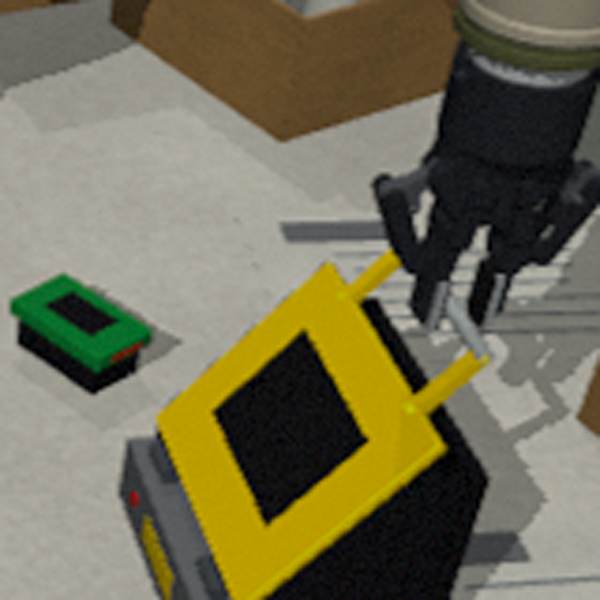

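```bash
python3 -m jog '[[[0.2,-0.6,0],0,0.4],[[0,-1,0],0,0.4],[[0,-0.8,0],0,0.4],[[0,0,0],0,1],[[0,0,0],0,1],[[0,0,0],0,1]]' 30
python3 - <<'E'
from to import *
p=np.load("ch.npy")
for q in(.1,.05,0): go(chpt(p,hatch(q,.215,.004,0))[0]+[0,0,.027])
E
```

```text
time: 40.0
eef_pos: [0.5616, 0.2858, 0.2836]
eef_rot: [-0.442, 0.553, -0.553, 0.441]
ft_force: [-0.9, 0.3, -0.2]
opening: -0.0001
t 40.0 pos [0.5616 0.2858 0.2836] head -102.8 open -0.0001 F [-0.9  0.3 -0.2] q [-0.85  0.34  0.4   1.42 -0.13  1.41 -2.24]
units [ 0.06  1.5  -0.03] tilt [ 0.001 -1.    -0.001] 
t 40.0 pos [0.5616 0.2858 0.2836] head -102.8 open -0.0001 F [-0.9  0.3 -0.2] q [-0.85  0.34  0.4   1.42 -0.13  1.41 -2.24]
units [-0.27  1.78 -0.03] tilt [ 0.001 -1.    -0.001] 
t 40.0 pos [0.5616 0.2858 0.2836] head -102.8 open -0.0001 F [-0.9  0.3 -0.2] q [-0.85  0.34  0.4   1.42 -0.13  1.41 -2.24]
units [-0.59  2.07 -0.04] tilt [ 0.001 -1.    -0.001]
```

```bash
python3 -m jog '[[[-0.1,0.7,0],0,1],[[-0.1,0.5,0],0,1],[[-0.05,0.25,0],0,1],[[-0.08,0.1,0],0,1],[[-0.09,0.1,0],0,1],[[-0.09,0.1,0],0,1],[[-0.06,0.1,0],0,1],[[0,0.1,0],0,1],[[0,0.08,0],0,1],[[0,0,0],0,1]]'
python3 chk.py 0
```

```text
time: 41.25
eef_pos: [0.5654, 0.3016, 0.2348]
eef_rot: [-0.44, 0.553, -0.552, 0.443]
ft_force: [1.5, 5.1, 5.3]
opening: 0.0003
t 41.25 pos [0.5654 0.3016 0.2348] head -102.72 open 0.0003 F [1.5 5.1 5.3] q [-0.85  0.38  0.39  1.46 -0.15  1.32 -2.25]
units [ 0.07  1.08 -0.05] tilt [-0.004 -1.     0.001] 
r 0.23630645411557832 q from tcp 0.07411120102821095 y -0.0012172344837778684
```

```bash
python3 -m jog '[[[0,0.08,0],0,1],[[0,0.08,0],0,1],[[0,0,0],0,1]]'
python3 -m jog '[[[0,0.08,0],0,1],[[0,0.04,0],0,1],[[0,0,0],0,1]]'
```

```text
time: 41.62
eef_pos: [0.5658, 0.3038, 0.2325]
eef_rot: [-0.439, 0.553, -0.551, 0.445]
ft_force: [1.3, 9.0, 11.7]
opening: -0.0006
time: 42.0
eef_pos: [0.5662, 0.3054, 0.2308]
eef_rot: [-0.438, 0.553, -0.55, 0.446]
ft_force: [1.1, 13.5, 16.1]
opening: -0.0001
```

```bash
python3 - <<'E'
from to import *
t=capture("scene");u=capture("top")
cv2.imwrite("pics/c3.png",np.hstack([cv2.resize(t["image"][150:250,430:530,::-1],(400,400),interpolation=2),cv2.resize(u["image"][120:270,120:270,::-1],(400,400),interpolation=2)]))
E
```

```text
(no output)
```

View pics/c3.png

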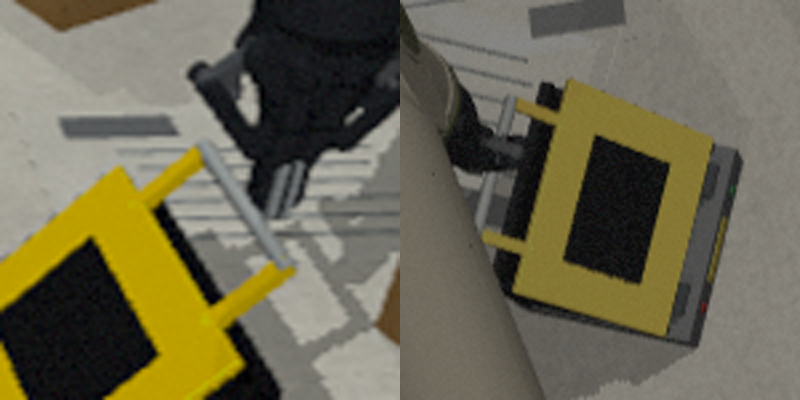

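The fingers sit on the rear edge of the bar at left crop (275,205). I back off, shift forward and press again.

```bash
python3 -m jog '[[[0,-0.8,0],0,1],[[0.3,-0.3,0],0,1],[[0.3,0,0],0,1],[[0,0,0],0,1]]'
python3 chk.py 0
python3 -m jog '[[[0,0.4,0],0,1],[[0,0.2,0],0,1],[[0,0.1,0],0,1],[[0,0.1,0],0,1],[[0,0,0],0,1]]'
python3 chk.py 0
```

```text
time: 42.6
eef_pos: [0.5616, 0.2839, 0.2534]
eef_rot: [0.441, -0.553, 0.553, -0.44]
ft_force: [0.2, 0.0, -0.9]
opening: 0.0
t 42.6 pos [0.5616 0.2839 0.2534] head -102.88 open 0.0 F [ 0.2  0.  -0.9] q [-0.84  0.35  0.4   1.47 -0.14  1.35 -2.24]
units [-0.66  1.82 -0.06] tilt [ 0.001 -1.    -0.001] 
r 0.2403830337261097 q from tcp 0.18163166055688412 y -0.0012956433435266973
time: 43.22
eef_pos: [0.5622, 0.2886, 0.2355]
eef_rot: [-0.44, 0.553, -0.551, 0.444]
ft_force: [0.7, 1.8, 4.3]
opening: 0.0003
t 43.23 pos [0.5622 0.2886 0.2355] head -102.62 open 0.0003 F [0.7 1.8 4.3] q [-0.85  0.36  0.39  1.49 -0.14  1.31 -2.23]
units [-0.46  1.11 -0.04] tilt [-0.005 -1.     0.002] 
r 0.22847512567023875 q from tcp 0.1213022705289632 y -0.0008130332284741481
```

```bash
python3 -m jog '[[[0,0.1,0],0,1],[[0,0.1,0],0,1],[[0,0,0],0,1]]'
python3 -m jog '[[[0,0.1,0],0,1],[[0,0.06,0],0,1],[[0,0,0],0,1]]'
python3 chk.py 0
```

```text
time: 43.6
eef_pos: [0.5615, 0.2851, 0.2283]
eef_rot: [-0.442, 0.553, -0.553, 0.441]
ft_force: [0.5, -0.3, -0.2]
opening: -0.0002
time: 43.98
eef_pos: [0.5617, 0.285, 0.2248]
eef_rot: [0.441, -0.553, 0.553, -0.441]
ft_force: [0.1, -0.1, -0.0]
opening: 0.0002
t 43.98 pos [0.5617 0.285  0.2248] head -102.81 open 0.0002 F [ 0.1 -0.1 -0. ] q [-0.84  0.37  0.39  1.51 -0.14  1.29 -2.23]
units [-0.61  0.68 -0.05] tilt [ 0. -1. -0.] 
r 0.21780812136940272 q from tcp 0.1049255486796789 y -0.0011247852444079465
```

The fingers slipped to the front of the bar. From there a horizontal push drives the hatch shut, so I use that.

```bash
python3 -m jog '[[[0,0.25,0],0,1],[[-0.1,0,0],0,1],[[-0.1,0,0],0,1],[[0,0,0],0,1]]'
python3 chk.py 0
python3 -m jog '[[[-0.1,0,0],0,1],[[-0.1,0,0],0,1],[[0,0,0],0,1]]'
python3 chk.py 0
```

```text
time: 44.48
eef_pos: [0.5629, 0.2865, 0.2226]
eef_rot: [0.441, -0.553, 0.554, -0.44]
ft_force: [-19.3, -18.4, 35.0]
opening: -0.0002
t 44.48 pos [0.5629 0.2865 0.2226] head -102.97 open -0.0002 F [-19.3 -18.4  35. ] q [-0.84  0.38  0.39  1.5  -0.14  1.29 -2.24]
units [-0.55  0.59 -0.09] tilt [ 0.003 -1.    -0.   ] 
r 0.21709989918990694 q from tcp 0.09260540001473078 y -0.001973771904503098
time: 44.85
eef_pos: [0.5633, 0.2874, 0.2224]
eef_rot: [0.442, -0.553, 0.555, -0.436]
ft_force: [-28.3, -31.2, 43.0]
opening: -0.0004
t 44.85 pos [0.5633 0.2874 0.2224] head -103.14 open -0.0004 F [-28.3 -31.2  43. ] q [-0.85  0.38  0.39  1.5  -0.14  1.3  -2.24]
units [-0.51  0.58 -0.09] tilt [ 0.009 -1.    -0.003] 
r 0.21758059633688406 q from tcp 0.0882381643192342 y -0.002174909398277208
```

```bash
python3 -m jog '[[[0.4,-0.3,0],0,1],[[0,-1,0],0,1],[[0,-1,0],0,1],[[0.5,-1,0],0,1],[[1,-1,0],0,1],[[1,0,0],0,1],[[1,0,0],0,1],[[1,0,0],0,1],[[1,0,0],0,1],[[1,0,0],0,1],[[0,0,0],0,1]]'
python3 - <<'E'
from to import *
t=capture("scene");u=capture("top")
cv2.imwrite("pics/d1.png",cv2.resize(t["image"][170:310,390:530,::-1],(560,560),interpolation=2))
cv2.imwrite("pics/d2.png",cv2.resize(u["image"][130:260,140:270,::-1],(520,520),interpolation=2))
E
```

```text
time: 46.22
eef_pos: [0.5257, 0.1242, 0.3267]
eef_rot: [0.44, -0.553, 0.553, -0.441]
ft_force: [0.5, 0.6, 0.6]
opening: 0.0002
```

View pics/d1.png

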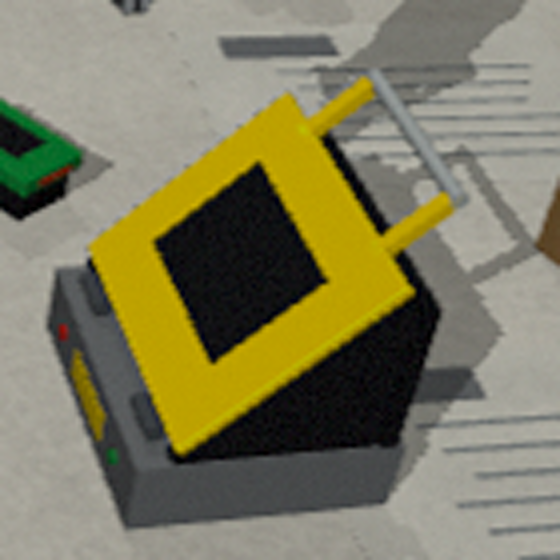

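View pics/d2.png

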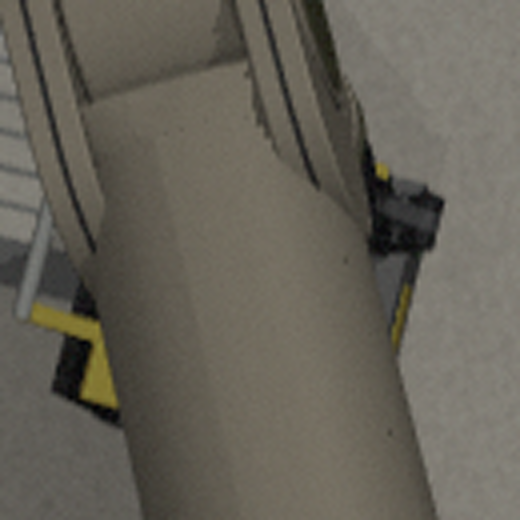

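```bash
python3 - <<'E'
from to import *
from scipy.optimize import least_squares
s=capture("scene");p=np.load("ch.npy");p[2]+=np.radians(-.45)
O=[((292,93),(.17,.008,.092)),((413,292),(.17,.008,-.092)),((375,72),(.215,.004,.06)),((460,200),(.215,.004,-.06)),((92,247),(.0146,.008,.092)),((178,455),(.0146,.008,-.092)),((57,270),None,(-.014,.09,.05)),((130,527),None,(-.014,-.09,0)),((388,500),None,(.146,-.09,0))]
def f(a):
    pp=p.copy();pp[:2]+=a[1:3]
    return np.concatenate([(proj(s,chpt(pp,hatch(a[0],*o[1]) if o[1] else o[2]))[0]-[390-.375+o[0][0]/4,170-.375+o[0][1]/4]) for o in O])
r=least_squares(f,[.05,0,0],x_scale=[.1,.01,.01]);print(r.x,np.round(r.fun.reshape(-1,2),1).tolist())
for q in(0,.03,.06):print(q,np.sqrt((f([q,*r.x[1:]])**2).mean()))
E
```

```text
[ 0.00463903 -0.00024911  0.00322073] [[-0.6, -1.0], [-0.2, -1.2], [0.3, 0.8], [0.8, 0.4], [-0.8, -0.6], [0.0, -0.9], [0.3, -0.5], [-0.5, 1.0], [0.5, 1.5]]
0 0.7633597935849441
0.03 1.068426576547487
0.06 1.8315539453981695
```

The fit gives the hatch at 0.005 ± 0.02 rad. As a confirming push I press on the panel near its free edge.

```bash
python3 - <<'E'
from to import *
p=np.load("ch.npy")
go([*chpt(p,[.1,0,0])[0][:2],.22])
E
```

```text
t 46.38 pos [0.5257 0.1275 0.3263] head -102.74 open 0.0003 F [-0.1  0.4 -0.3] q [-0.75  0.11  0.47  1.59 -0.05  1.45 -2.07]
units [-5.11  4.25 -0.02] tilt [-0. -1. -0.]
```

```bash
python3 -m jog '[[[-0.9,0,0],0,1],[[-0.9,0,0],0,1],[[-0.9,0,0],0,1],[[-0.8,0,0],0,1],[[-0.8,0.5,0],0,1],[[-0.8,0.8,0],0,1],[[0,0.9,0],0,1],[[0,0.9,0],0,1],[[0,0.7,0],0,1],[[0,0.4,0],0,1],[[0,0.3,0],0,1],[[0,0,0],0,1]]'
python3 -m jog '[[[0,0.15,0],0,1],[[0,0.15,0],0,1],[[0,0,0],0,1]]'
python3 -m jog '[[[0,0.15,0],0,1],[[0,0.1,0],0,1],[[0,0,0],0,1]]'
```

```text
time: 47.88
eef_pos: [0.554, 0.2512, 0.2137]
eef_rot: [-0.441, 0.553, -0.553, 0.441]
ft_force: [-0.2, -0.6, 0.9]
opening: 0.0
time: 48.25
eef_pos: [0.5539, 0.2511, 0.2061]
eef_rot: [-0.441, 0.553, -0.553, 0.441]
ft_force: [-0.1, 1.2, -0.4]
opening: 0.0001
time: 48.62
eef_pos: [0.5539, 0.2511, 0.1998]
eef_rot: [-0.441, 0.553, -0.553, 0.441]
ft_force: [-0.2, -0.3, 0.5]
opening: -0.0
```

```bash
python3 -m jog '[[[0,0.1,0],0,1],[[0,0.1,0],0,1],[[0,0,0],0,1]]'
python3 -m jog '[[[0,0.1,0],0,1],[[0,0.05,0],0,1],[[0,0,0],0,1]]'
```

```text
time: 49.0
eef_pos: [0.5539, 0.2511, 0.1948]
eef_rot: [-0.441, 0.553, -0.553, 0.441]
ft_force: [1.0, 0.4, -0.3]
opening: -0.0
time: 49.38
eef_pos: [0.5539, 0.2512, 0.1912]
eef_rot: [-0.441, 0.553, -0.553, 0.441]
ft_force: [-0.2, 0.1, -0.7]
opening: -0.0
```

```bash
python3 -m jog '[[[0,0.08,0],0,1],[[0,0.08,0],0,1],[[0,0,0],0,1]]'
python3 -m jog '[[[0,0.06,0],0,1],[[0,0.06,0],0,1],[[0,0,0],0,1]]'
```

```text
time: 49.75
eef_pos: [0.5543, 0.2513, 0.1888]
eef_rot: [-0.441, 0.553, -0.552, 0.442]
ft_force: [-3.6, -1.7, 12.2]
opening: -0.0001
time: 50.12
eef_pos: [0.5546, 0.2516, 0.1883]
eef_rot: [-0.44, 0.553, -0.552, 0.442]
ft_force: [-11.8, -5.5, 29.9]
opening: -0.0003
```

Firm stop: 30 N with about 0.5 mm of give, so the hatch is shut. I retreat well clear and make the last check.

```bash
python3 -m jog '[[[0,-0.5,0],0,1],[[0,-1,0],0,1],[[0.5,-1,0],0,1],[[1,-1,0],0,1],[[1,-1,0],0,1],[[1,-0.5,0],0,1],[[1,0,0],0,1],[[1,0,0],0,1],[[1,0,0],0,1],[[1,0,0],0,1],[[1,0,0],0,1],[[0,0,0],0,1],[[0,0,0],0,1]]'
python3 - <<'E'
from to import *
t=capture("scene");cv2.imwrite("pics/e1.png",t["image"][:,:,::-1])
u=capture("top");cv2.imwrite("pics/e2.png",u["image"][:,:,::-1]);print(read_state()["ft_force"],read_state()["time"])
E
```

```text
time: 51.75
eef_pos: [0.5069, 0.0442, 0.3093]
eef_rot: [-0.441, 0.553, -0.552, 0.441]
ft_force: [-0.7, -0.2, -0.1]
opening: 0.0002
[-0.36982004  0.8737703   1.24828701] 51.85
```

View pics/e1.png

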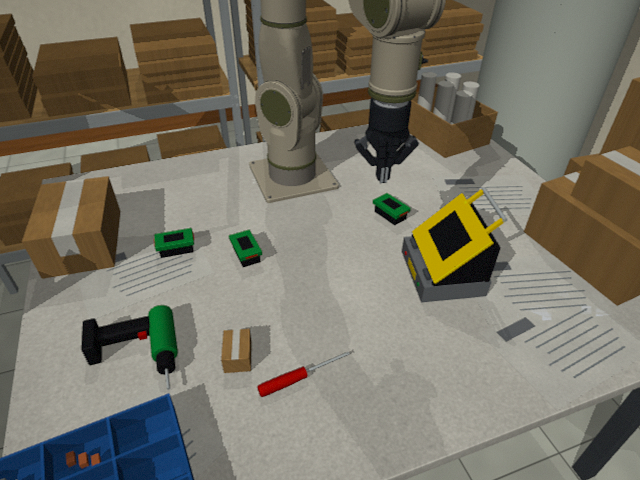

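View pics/e2.png

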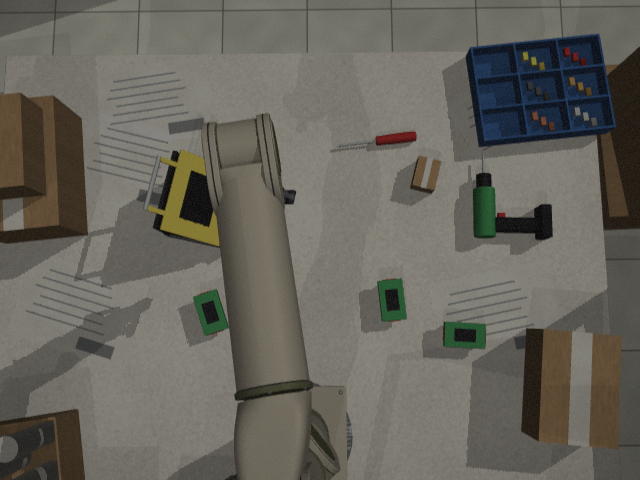

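The hatch is shut at scene (455,235). Carton (237,350), drill (160,335), screwdriver (305,375) and the other three batteries have not moved, and the robot is clear of everything.

```bash
python3 -c "
from bench import hand_in
print(hand_in())"
```

```text
the job is handed in; nothing more can be done
None
```

The hatch was pulled fully down, the farthest battery was put in the bay and pressed home, and the hatch was pushed shut. The job was handed in at about 52 s of the 72 s allowed.

- **Hatch open:** it reached its lower stop, and pressing on the bar met 43 N at the expected open height.
- **Battery:** I used the one at top-view pixel (402,236), 0.53 m from the base. It went into the bay upright without contact force. Pressing stopped hard at the flush height, at up to 64 N, and the picture afterwards matched flush rather than 8 mm proud. I could not see the battery again once the hatch was shut.
- **Hatch shut:** a fit to the scene image gave about 0.005 rad, good to about 0.02. A final push on the panel met a firm stop at 30 N with about 0.5 mm of give.
- **Left alone:** the carton, drill, screwdriver and other batteries look unmoved in both final pictures, and the arm ended clear of everything.

**What did not go smoothly:**
- While closing, the gripped bar built up about 35 N, so I opened the fingers slightly and pushed the bar instead.
- Pressing the bar from above, the fingers slipped off it once; I finished the closing with a push from the front, at up to about 60 N.
- My first estimate of the charger's position was 2–3 mm off along its x. I corrected it from the bay outline and the bar contact before inserting the battery.

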